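Strip the bench dust extractor for washing

TASK

Strip the grinder's dust extractor for cleaning: turn the swing tab of each fitted filter aside and lift every filter cassette out, laying them all flat, side by side on the floor of the steel wash tray. Blank off both open inlet spigots by pushing a black blanking sleeve fully home on each, right up against its collar. Leave everything else on the bench where it is.

Things in the scene. Friction and masses are not known exactly. Their poses are not given: they have to be found in the camera images.
- extractor: Blue steel dust extractor, fixed, 162 x 346 x 110 mm (x, y, z). Origin: centre of its underside, z up, -x its front. Four filter bays in its top, centred at x = 12, y = -126, -42, 42, 126 mm (openings 114 x 78); a filter rests on ledges 95 mm up, its top 1 mm below the rim. Two spigots stick out level from its right (-y) end wall, y = -173.
- spigot_near (a point): Point on the front inlet spigot's axis, 56 mm above the bench, 37.5 mm out (extractor's -y) from the face of its collar: the middle of a sleeve that is fully home lies here. Collar: 60 mm across, 6 mm thick, on the end wall. Spigot: round, 46 mm across, 52 mm long from the collar along -y, the last 7 mm tapering to 40 mm. The other spigot is 90 mm behind.
- spigot_far (a point): The same point on the rear inlet spigot, at larger x.
- tab_1 (a joint): Swing tab of the first (-y, rightmost) bay: steel strip 57 x 16 x 5 mm on a vertical pivot in the front rim (x = -65, y = -126 mm of the extractor). 0: points to the extractor's +x, across the filter's front edge; grows anticlockwise from above, towards +y; range -0.5 to 1.75 rad. Starts within -0.3 to 0.4, clears the filter beyond 1.35, stays where left (about 1 N at the stud moves it).
- stud_1 (a point): Upright round thumb stud on that tab, 10 mm thick, 42 mm from the pivot. The point is on its axis, 16 mm above the tab's top face (116 mm above the bench) and 10 mm below the stud's top.
- filter_1: Aluminium filter cassette in the first (-y, rightmost) bay (may be absent: bay empty), 110 x 74 x 14 mm, 250 g. Origin: centre of its underside, x along the 110 mm (extractor's x at the start). On top a strap handle: bar 40 mm along x, 10 mm wide in y, centre at x = +5 mm, 44 mm above the underside, top at 48 mm, a leg at each end. 2 mm play all round in the bay.
- tab_2 (a joint): Swing tab of the second bay: steel strip 57 x 16 x 5 mm on a vertical pivot in the front rim (x = -65, y = -42 mm of the extractor). 0: points to the extractor's +x, across the filter's front edge; grows anticlockwise from above, towards +y; range -0.5 to 1.75 rad. Starts within -0.3 to 0.4, clears the filter beyond 1.35, stays where left (about 1 N at the stud moves it).
- stud_2 (a point): Upright round thumb stud on that tab, 10 mm thick, 42 mm from the pivot. The point is on its axis, 16 mm above the tab's top face (116 mm above the bench) and 10 mm below the stud's top.
- filter_2: Aluminium filter cassette in the second bay (may be absent: bay empty), 110 x 74 x 14 mm, 250 g. Origin: centre of its underside, x along the 110 mm (extractor's x at the start). On top a strap handle: bar 40 mm along x, 10 mm wide in y, centre at x = +5 mm, 44 mm above the underside, top at 48 mm, a leg at each end. 2 mm play all round in the bay.
- tab_3 (a joint): Swing tab of the third bay: steel strip 57 x 16 x 5 mm on a vertical pivot in the front rim (x = -65, y = 42 mm of the extractor). 0: points to the extractor's +x, across the filter's front edge; grows anticlockwise from above, towards +y; range -0.5 to 1.75 rad. Starts within -0.3 to 0.4, clears the filter beyond 1.35, stays where left (about 1 N at the stud moves it).
- stud_3 (a point): Upright round thumb stud on that tab, 10 mm thick, 42 mm from the pivot. The point is on its axis, 16 mm above the tab's top face (116 mm above the bench) and 10 mm below the stud's top.
- filter_3: Aluminium filter cassette in the third bay (may be absent: bay empty), 110 x 74 x 14 mm, 250 g. Origin: centre of its underside, x along the 110 mm (extractor's x at the start). On top a strap handle: bar 40 mm along x, 10 mm wide in y, centre at x = +5 mm, 44 mm above the underside, top at 48 mm, a leg at each end. 2 mm play all round in the bay.
- tab_4 (a joint): Swing tab of the fourth (+y, leftmost) bay: steel strip 57 x 16 x 5 mm on a vertical pivot in the front rim (x = -65, y = 126 mm of the extractor). 0: points to the extractor's +x, across the filter's front edge; grows anticlockwise from above, towards +y; range -0.5 to 1.75 rad. Starts within -0.3 to 0.4, clears the filter beyond 1.35, stays where left (about 1 N at the stud moves it).
- stud_4 (a point): Upright round thumb stud on that tab, 10 mm thick, 42 mm from the pivot. The point is on its axis, 16 mm above the tab's top face (116 mm above the bench) and 10 mm below the stud's top.
- filter_4: Aluminium filter cassette in the fourth (+y, leftmost) bay (may be absent: bay empty), 110 x 74 x 14 mm, 250 g. Origin: centre of its underside, x along the 110 mm (extractor's x at the start). On top a strap handle: bar 40 mm along x, 10 mm wide in y, centre at x = +5 mm, 44 mm above the underside, top at 48 mm, a leg at each end. 2 mm play all round in the bay.
- sleeve_a: Black rigid blanking sleeve, 120 g: octagonal tube 75 mm long, 58 mm across flats, with a squared flat foot 58 mm wide (its -z side); 50 mm bore 69 mm deep, closed at the back. Origin: middle of its axis; x runs along the axis to the open mouth. Starts on its foot, axis 29 mm up, mouth within about 0.5 rad of world +y. Both are alike and fit either spigot with 2 mm play all round.
- sleeve_b: Black rigid blanking sleeve, 120 g: octagonal tube 75 mm long, 58 mm across flats, with a squared flat foot 58 mm wide (its -z side); 50 mm bore 69 mm deep, closed at the back. Origin: middle of its axis; x runs along the axis to the open mouth. Starts on its foot, axis 29 mm up, mouth within about 0.5 rad of world +y. Both are alike and fit either spigot with 2 mm play all round.
- tray: Open steel wash tray, fixed, 270 x 230 x 35 mm outside (x, y, z), walls and floor 5 mm. Origin: centre of its underside. It takes four cassettes flat, two by two, their long sides along its x.
- spray_can: Spray can, 190 mm tall; not part of the job, leave alone.
- grease_tin: Grease tin, 70 mm tall; not part of the job, leave alone.
- screwdriver: Screwdriver lying on the bench; not part of the job, leave alone.
- ball_hammer: Hammer lying on the bench; not part of the job, leave alone.
- grind_wheel: Grinding wheel, 125 mm across, lying flat; not part of the job, leave alone.
- hose_cuff: Grey hose cuff, a short tube 68 mm across and 60 mm tall, open right through, standing on end; not part of the job, leave alone.
Mind the look-alikes: they are no part of the job. What is shaped like the filter_2 but brown or pink is not meant.

How it is judged:
By the outcome, as a careful person would: the job done as asked, in the order asked, and still so for the second after the job is handed in, with the robot touching nothing.
Of filter_1, filter_2, filter_3, filter_4 only 3 to 4 are there at a start; the rules pass over those that are not, and their reading is None.
At some moment in a run one of sleeve_a, sleeve_b may be knocked a few centimetres aside while the robot is not near it.
Once in a run the grip may slacken for a moment while it holds something.
It also fails if it takes over 210 s, if anything falls off the work surface, if the arm or the gripper's body presses on something with over 40 N, if the wrist force passes 120 N, or if a joint passes its speed limit or range.

ROBOT

A 7-joint arm with a two-finger parallel gripper is mounted at the origin on the work surface. World frame = base frame: x ahead of the robot, y to its left, z up, the work surface at z = 0. Lengths are in m, angles in rad, forces in N, time in s.
With the tool pointing down it reaches from about 0.35 to 0.9 m from the base axis. Payload 8.1 kg.
Tool frame: the origin (TCP) lies midway between the tips of the shut fingers; the grasp point (between the pads) lies 19 mm behind it; z points along the fingers, y is the line along which they close (so a half turn about z gives the same grasp; the last joint's range is limited). The gripper opens to 92 mm and grips with 3 to 60 N. Pads are 19 mm wide; open, the fingers measure 130 mm over their backs; the gripper's body (75 mm by 190 mm) begins 47 mm behind the grasp point.
Start: joints at [1.212, 0.434, 0.025, 1.573, -0.012, 1.134, -0.075], TCP at [0.158, -0.605, 0.227] pointing down, gripper open.
Joint ranges: [-2.62, 2.62], [-0.44, 2.09], [-1.27, 1.32], [0.08, 2.57], [-1.32, 4.46], [0.12, 2], [-2.74, 2.74]. Speed limits (rad/s): [2.22, 2.22, 3.01, 3.01, 3.14, 3.14, 3.14].

INTERFACE

Orientations are given as a rotation vector (axis times angle).
In Python, from cell import arm gives the robot as it stands.
- The arm moves only by the tool send_rows, never from a script. Its argument "increments" is a list of rows, each a list of 3 entries, a list of its own where there are three numbers: the finger opening in cm, from 0 to 9.18, then the shift along the tool's x, y, z in cm, then the turn, a rotation vector about the tool's x, y, z in rad. A call has 1 to 5 rows; each row shifts and turns the commanded pose from where the row before left it, along the tool's axes as they then stand; what a row does not reach is not made up. A row lasts 1/10 s, in which the tool goes at most 50 mm and 8.59 degrees, less where a joint would pass 70% of its speed; a pose out of reach is approached as far as the arm can. A call is refused whole if a number of a shift passes 5 or a number of a turn 0.15, either way. A call with a gripper value outside its range is refused whole. The fingers move at their own pace and stop on an object; "force" is the grip in N (left out, the last holds). Time passes only in rows, so rows that do not move let the fingers close. It gives the time, the measured TCP pose, the force, the opening and the grip force at its end, in the units of the state.
- arm.observe(): the state, without advancing time (a new reading comes with each control period).
- arm.get_image(name): name is "side" or "top" or "wrist"; returns the picture (420x560x3 uint8, red, green, blue); there is no depth.
- arm.camera_params(name): a dict with "camera_matrix" (3x3 intrinsics, pixels), "R" (3x3) and "t" (3): a world point X has camera coordinates R X + t. Camera axes: x right, y down, z forward; pixel columns grow to the right and rows downward; lengths in m; the calibration is good to about 2 mm. A picture is of the moment at which its call begins: read the wrist's pose just before it. camera_params takes no time and is no camera call; for the wrist camera it gives the pose at the moment of the call.
- arm.sign_off(): hands the job in; it is judged then, once.
The state is a dict: "clock": time; "joints": joint angles; "dq": joint speeds; "joint_efforts": joint torques, N m; "position": TCP position; "ee_rot": TCP orientation; "force": force on the tool from outside, world axes, zero at the start; "ft_torque": the same for the moment, N m; "width": opening from 0.0 (shut) to 1.0 (fully open); "gripper_force": force on a finger pad.
Only numpy, scipy, OpenCV 4.12 (cv2) and the standard library are available. Lean on these libraries where they do the work, as an engineer would, in place of code of your own. Each camera call takes 0.05 s, during which the arm holds its last target. There are 200 camera calls.

## Working session

There is one attempt and no reset: what is moved stays moved. The work goes in short steps, Python scripts to look and compute and a tool call to move; the robot and the scene stay as the last step left them, time stands still between calls to the robot, and variables do not carry over. Pictures are saved under pics/ and viewed, at most 14 in all, crops included, and the job is handed in when it is done.

Besides the shell and the picture viewer there is one more tool, called after "Emit:" by a JSON object that holds its "method" and its "body", one argument or row to a line. send_rows: Moves the arm, as the interface text tells. Its arguments: {"type":"object","properties":{"increments":{"type":"array"},"force":{"type":"number"}},"required":["increments"]}

```bash
ls; mkdir -p pics; python3 - <<'E'
from cell import arm
import cv2,numpy as np
s=arm.observe();print(s)
for n in ["top","side","wrist"]:
    p=arm.camera_params(n);print(n,p)
    cv2.imwrite(f"pics/{n}0.png",arm.get_image(n)[:,:,::-1])
E
```

```text
pics
{'clock': 0.0, 'joints': array([ 1.21237656,  0.435226  ,  0.02497774,  1.57409205, -0.01159488,
        1.13401044, -0.07506883]), 'dq': array([ 1.17769578e-03,  1.78636970e-03, -1.03138367e-03,  7.74538270e-06,
       -9.14038646e-04, -2.91009419e-05, -1.93445399e-05]), 'joint_efforts': array([ 3.78420882e-04, -6.67867184e+01,  9.84503813e-01, -3.14473701e+01,
       -6.08124468e-02,  4.27377212e-02,  1.89409498e-04]), 'position': array([ 0.15795882, -0.60417807,  0.22594512]), 'ee_rot': array([-3.11439720e+00, -4.00484531e-01,  5.52038396e-04]), 'force': array([0.6756962 , 0.6442239 , 0.01246554]), 'ft_torque': array([-0.02793341, -0.04335668,  0.00817177]), 'gripper_force': 0.0, 'width': 1.0044463860244064}
top {'camera_matrix': array([[527.66892234,   0.        , 281.81986392],
       [  0.        , 527.66892234, 202.65144389],
       [  0.        ,   0.        ,   1.        ]]), 'R': array([[ 1.27527116e-02, -9.99918667e-01,  1.66411680e-04],
       [-9.98001656e-01, -1.27385626e-02, -6.18904163e-02],
       [ 6.18875024e-02,  6.23191497e-04, -9.98082937e-01]]), 't': array([0.0190106 , 0.52681351, 1.77436227])}
side {'camera_matrix': array([[479.78002105,   0.        , 278.37568757],
       [  0.        , 479.78002105, 208.76084822],
       [  0.        ,   0.        ,   1.        ]]), 'R': array([[-0.96004972, -0.2796787 ,  0.00918529],
       [-0.19372383,  0.6405902 , -0.7430446 ],
       [ 0.20192974, -0.71513917, -0.66917887]]), 't': array([0.48100938, 0.14210965, 1.68212483])}
wrist {'camera_matrix': array([[329.95665549,   0.        , 280.21980563],
       [  0.        , 329.95665549, 212.52882842],
       [  0.        ,   0.        ,   1.        ]]), 'R': array([[ 0.25389731, -0.96723045, -0.00118752],
       [-0.93551142, -0.24588256,  0.25369304],
       [-0.24567162, -0.06330104, -0.96728405]]), 't': array([-0.62520303, -0.03395899,  0.38945327])}
```

View pics/top0.png

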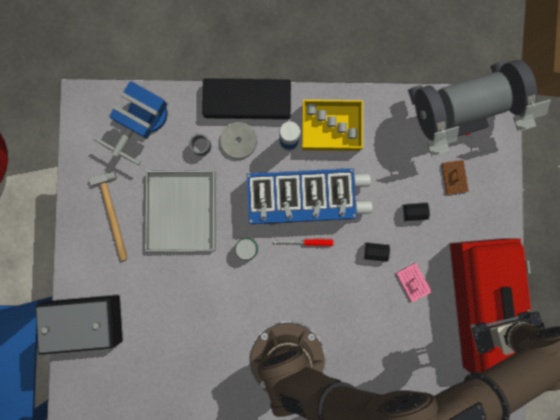

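View pics/side0.png

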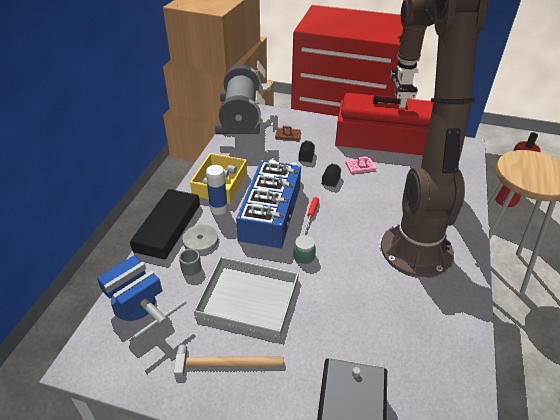

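The top view shows the extractor around (302,197) with four filters fitted. The black sleeves are at (377,252) and (416,212), and the tray is at (180,212).

- **Filter look-alikes:** brown (454,178), pink (413,283).
- **Sleeve look-alikes:** grey cuff (200,145), grease tin (246,249).

I choose the four silver cassettes in the blue box and the two black octagons, then check them in one crop.

```bash
cat > h.py <<'E'
from cell import arm
import cv2,numpy as np
from scipy.spatial.transform import Rotation as Ro
def ray(p,uv,z):
    K,R,t=p["camera_matrix"],p["R"],p["t"]
    c=-R.T@t; d=R.T@np.linalg.solve(K,[uv[0],uv[1],1.]); return c+d*(z-c[2])/d[2]
def proj(p,X):
    q=p["camera_matrix"]@(p["R"]@np.asarray(X,float)+p["t"]); return q[:2]/q[2]
def delta(target,yaw=None):
    """cm shift in tool axes, and turn about tool z so that tool x points at world yaw"""
    s=arm.observe(); R=Ro.from_rotvec(s["ee_rot"]).as_matrix()
    out=np.round(R.T@(np.array(target)-s["position"])*100,2)
    y=np.arctan2(R[1,0],R[0,0]); tilt=np.round(R[:,2],3)
    print("t",round(s["clock"],1),"pos",s["position"].round(4),"yaw",y.round(3),"z",tilt,"shift cm",out, "turn z",None if yaw is None else round(-(yaw-y),3))
E
python3 - <<'E'
from h import *
im=cv2.imread("pics/top0.png");p=arm.camera_params("top")
c=im[150:290,210:480];cv2.imwrite("pics/c1.png",cv2.resize(c,None,fx=2.9,fy=2.9,interpolation=cv2.INTER_CUBIC))
hsv=cv2.cvtColor(im,cv2.COLOR_BGR2HSV)
m=cv2.inRange(hsv,(100,120,60),(125,255,255));m[:, :235]=0;m[:160]=0;m[230:]=0;m[:,365:]=0
pts=np.argwhere(m)[:,::-1].astype(np.float32)
r=cv2.minAreaRect(pts);print(r)
for q in cv2.boxPoints(r): print(ray(p,q,.11).round(4))
print("wristcam pos in tool")
s=arm.observe();w=arm.camera_params("wrist");R=Ro.from_rotvec(s["ee_rot"]).as_matrix()
print(R.T@(-w["R"].T@w["t"]-s["position"]), R.T@w["R"].T[:,2])
for n,uv in dict(s1=(377,252),s2=(416,212)).items(): print(n,ray(p,uv,.058))
# tray rim
for uv in [(145,171),(215,171),(214,253),(145,252)]: print(ray(p,uv,.035).round(3))
E
```

```text
((300.8889465332031, 195.95912170410156), (50.3605842590332, 107.02486419677734), 87.36756134033203)
[0.6143 0.1416 0.11  ]
[ 0.6346 -0.2033  0.11  ]
[ 0.4723 -0.2115  0.11  ]
[0.4521 0.1314 0.11  ]
wristcam pos in tool
[ 0.06655696  0.00081605 -0.15856212] [-2.53575748e-01  4.31788742e-04  9.67315436e-01]
s1 [ 0.36502405 -0.29000545  0.058     ]
s2 [ 0.4986043 -0.418915   0.058    ]
[0.626 0.488 0.035]
[0.629 0.252 0.035]
[0.354 0.25  0.035]
[0.354 0.48  0.035]
```

View pics/c1.png

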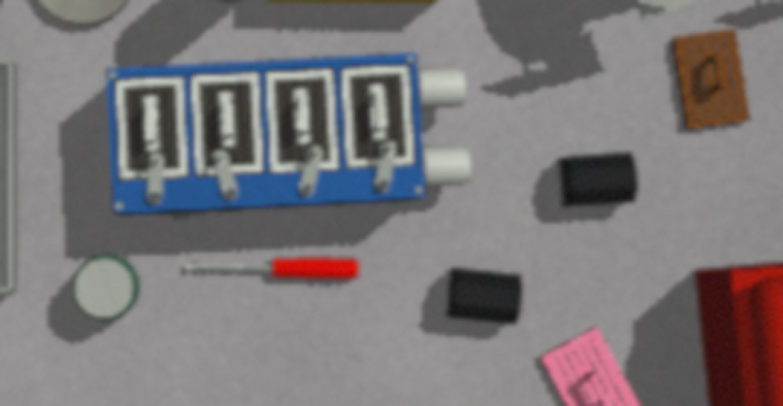

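The crop confirms the choice: four silver cassettes with handles and tabs in the blue box, and two black octagonal sleeves at top (377,252) and (416,212). The brown and pink pads and the grey cuff lie elsewhere. I'll go above the extractor.

Emit:
{"method": "send_rows", "body": {
  "increments": [
    [6,[0,0,-4],[0,0,0.1]],
    [6,[0,0,-4],[0,0,0.097]],
    [6,[0,0,0],[0,0,0]]
  ]
}}

```text
clock: 0.45
position: [0.1588, -0.607, 0.3123]
ee_rot: [3.132, 0.087, 0.004]
force: [-0.5, 0.1, -0.5]
width: 0.787
gripper_force: 0.0
```

```bash
python3 -c "
from h import *
delta([.53,-.035,.27],.059)"
```

```text
t 0.5 pos [ 0.1588 -0.607   0.3123] yaw 0.055 z [ 0.003 -0.008 -1.   ] shift cm [ 40.23 -55.09   3.86] turn z -0.004
```

Emit:
{"method": "send_rows", "body": {
  "increments": [
    [6,[2.5,-3.4,0],[0,0,0]],
    [6,[2.9,-4,0],[0,0,0]],
    [6,[2.9,-4,0],[0,0,0]],
    [6,[2.9,-4,0],[0,0,0]],
    [6,[2.9,-4,0],[0,0,0]]
  ]
}}

```text
clock: 0.95
position: [0.2881, -0.4008, 0.3064]
ee_rot: [-3.14, -0.093, 0.0]
force: [-0.1, 0.1, 0.7]
width: 0.655
gripper_force: 0.0
```

Emit:
{"method": "send_rows", "body": {
  "increments": [
    [6,[2.9,-4,0],[0,0,0]],
    [6,[2.9,-4,0],[0,0,0]],
    [6,[2.9,-4,0],[0,0,0]],
    [6,[2.9,-4,0],[0,0,0]],
    [6,[2.9,-4,0],[0,0,0]]
  ]
}}

```text
clock: 1.45
position: [0.421, -0.1927, 0.3066]
ee_rot: [3.14, 0.093, 0.0]
force: [0.8, -0.8, 0.2]
width: 0.65
gripper_force: 0.0
```

Emit:
{"method": "send_rows", "body": {
  "increments": [
    [6,[2.9,-4,1],[0,0,0]],
    [6,[2.9,-4,2],[0,0,0]],
    [6,[2.9,-3.7,1],[0,0,0]],
    [6,[0,0,0],[0,0,0]],
    [6,[0,0,0],[0,0,0]]
  ]
}}

```text
clock: 1.95
position: [0.4985, -0.0746, 0.2672]
ee_rot: [-3.14, -0.097, 0.002]
force: [0.0, -0.6, 0.5]
width: 0.651
gripper_force: 0.0
```

```bash
python3 -c "
from h import *
delta([.53,-.035,.27],.059)
p=arm.camera_params('wrist');im=arm.get_image('wrist')[:,:,::-1]
cv2.imwrite('pics/w1.png',im)
import pickle;pickle.dump(p,open('pics/w1.pkl','wb'))
"
```

```text
t 1.9 pos [ 0.4985 -0.0746  0.2672] yaw 0.062 z [-0.002  0.    -1.   ] shift cm [ 3.39 -3.76 -0.28] turn z 0.003
```

View pics/w1.png

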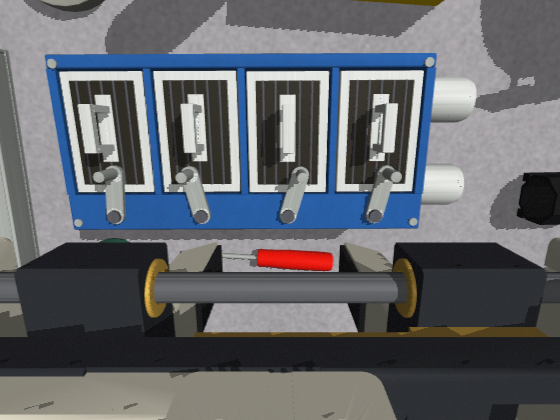

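The wrist view shows all four cassettes. Stud tops are near (100,176), (182,176), (303,176) and (396,178), and the pivots near (116,216), (202,216), (288,216) and (375,216).

```bash
python3 - <<'E'
from h import *
import pickle
p=pickle.load(open('pics/w1.pkl','rb'));im=cv2.imread('pics/w1.png')
hsv=cv2.cvtColor(im,cv2.COLOR_BGR2HSV)
m=cv2.inRange(hsv,(100,120,50),(125,255,255));m[232:]=0
h=cv2.convexHull(np.argwhere(m)[:,::-1].astype(np.int32))
q=cv2.approxPolyDP(h,10,True)[:,0];print(q)
W=[ray(p,u,.11)[:2] for u in q];W=np.array(W);print(W.round(4))
r=cv2.minAreaRect((np.array([ray(p,u,.11)[:2] for u in h[:,0]])).astype(np.float32));print(r)
c=np.array(r[0]); yaw=.0588
ang=r[2];print(ang)
a=np.deg2rad((ang+45)%90-45); E=np.array([[np.cos(a),-np.sin(a)],[np.sin(a),np.cos(a)]]);print(a)
for st,pv in zip([(396,178),(303,176),(182,176),(100,176)],[(375,216),(288,216),(202,216),(116,216)]):
    P=E.T@(ray(p,pv,.115)[:2]-c)
    print("pivot",P.round(4),[ ((E.T@(ray(p,st,z)[:2]-c))-P).round(4) for z in (.126,.141)],[np.linalg.norm((E.T@(ray(p,st,z)[:2]-c))-P).round(4) for z in (.126,.141)])
E
```

```text
[[435  53]
 [417 227]
 [ 74 227]
 [ 45  55]]
[[ 0.6354 -0.2032]
 [ 0.476  -0.2144]
 [ 0.4544  0.1283]
 [ 0.6122  0.1386]]
((0.544020414352417, -0.03796422481536865), (0.16106319427490234, 0.3460448682308197), 3.8137693405151367)
3.8137693405151367
0.0665628319036019
pivot [-0.0666 -0.1271] [array([ 0.039 , -0.0134]), array([ 0.0413, -0.0081])] [np.float64(0.0412), np.float64(0.0421)]
pivot [-0.0663 -0.0422] [array([ 0.0408, -0.0133]), array([ 0.0431, -0.0123])] [np.float64(0.043), np.float64(0.0448)]
pivot [-0.066   0.0418] [array([0.0409, 0.0131]), array([0.0431, 0.0086])] [np.float64(0.043), np.float64(0.044)]
pivot [-0.0657  0.1258] [array([0.0409, 0.004 ]), array([ 0.0431, -0.0043])] [np.float64(0.0411), np.float64(0.0433)]
```

```bash
cat >> h.py <<'E'
C=np.array([.5437,-.037]);YAW=.063
def ext(x,y,z): return [C[0]+x*np.cos(YAW)-y*np.sin(YAW),C[1]+x*np.sin(YAW)+y*np.cos(YAW),z]
E
python3 -c "
from h import *
delta(ext(-.0245,-.1365,.17),YAW)"
```

```text
t 2.0 pos [ 0.4982 -0.076   0.2676] yaw 0.059 z [-0.001 -0.    -1.   ] shift cm [ 2.38 10.03  9.76] turn z -0.004
```

Emit:
{"method": "send_rows", "body": {
  "increments": [
    [4,[0.8,3.3,3],[0,0,0]],
    [4,[0.8,3.3,3],[0,0,0]],
    [4,[0.8,3.4,3.5],[0,0,0]],
    [4,[0,0,0],[0,0,0]],
    [4,[0,0,0],[0,0,0]]
  ]
}}

```text
clock: 2.5
position: [0.5271, -0.1763, 0.1723]
ee_rot: [-3.14, -0.086, 0.003]
force: [-1.0, -0.5, 0.5]
width: 0.432
gripper_force: 0.0
```

```bash
python3 -c "
from h import *
delta(ext(-.0245,-.1365,.118),YAW)
p=arm.camera_params('wrist');im=arm.get_image('wrist')[:,:,::-1]
cv2.imwrite('pics/w2.png',im)
for z in (.1,.115,.126,.141): print(z,proj(p,ext(-.0245,-.1365,z)))
"
```

```text
t 2.5 pos [ 0.5271 -0.1763  0.1723] yaw 0.055 z [-0.002 -0.    -1.   ] shift cm [ 0.1  -0.15  5.43] turn z -0.008
0.1 [276.53671277 219.50425323]
0.115 [276.30873476 225.56015325]
0.126 [276.12199036 230.52074317]
0.141 [275.83538797 238.13391332]
```

View pics/w2.png

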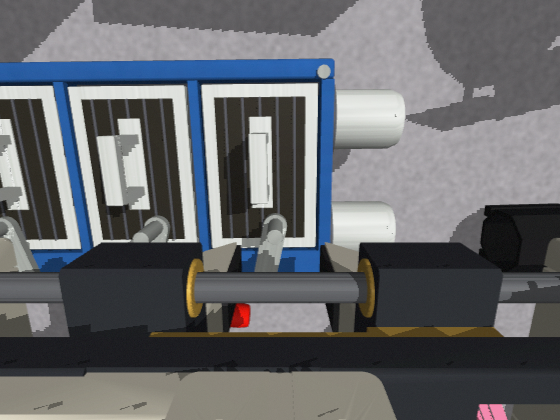

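The stud of tab 1 appears at (275,224), centred between the fingers. Going down to grip it.

Emit:
{"method": "send_rows", "body": {
  "increments": [
    [4,[0.2,0,2],[0,0,0]],
    [4,[0.2,0,1.8],[0,0,0]],
    [4,[0,0,1.5],[0,0,0]],
    [0.5,[0,0,0],[0,0,0]],
    [0.5,[0,0,0],[0,0,0]]
  ],
  "force": 10
}}

```text
clock: 3.05
position: [0.5329, -0.1734, 0.1214]
ee_rot: [3.14, 0.093, 0.002]
force: [0.6, -0.9, 0.5]
width: 0.31
gripper_force: 0.0
```

Emit:
{"method": "send_rows", "body": {
  "increments": [
    [0.5,[0,0,0],[0,0,0]],
    [0.5,[0,0,0],[0,0,0]],
    [0.5,[0,0,0],[0,0,0]]
  ]
}}

```text
clock: 3.35
position: [0.533, -0.1737, 0.121]
ee_rot: [3.14, 0.092, 0.002]
force: [-0.9, 0.8, 4.8]
width: 0.103
gripper_force: 10.0
```

```bash
python3 -c "
from h import *
s=arm.observe();print(s['width'],s['gripper_force'],s['force'])
delta(ext(-.0245,-.1365,.118),YAW)
"
```

```text
0.1030787234760919 10.001348108053207 [-0.87214294  0.8039313   4.75696664]
t 3.4 pos [ 0.533  -0.1737  0.121 ] yaw 0.059 z [ 0.002 -0.    -1.   ] shift cm [-0.53  0.07  0.3 ] turn z -0.004
```

Emit:
{"method": "send_rows", "body": {
  "increments": [
    [0.5,[0.1,-0.95,0],[0,0,0]],
    [0.5,[0,-0.95,0],[0,0,0]],
    [0.5,[-0.3,-0.9,0],[0,0,0]],
    [0.5,[-0.5,-0.8,0],[0,0,0]],
    [0.5,[-0.6,-0.7,0],[0,0,0]]
  ]
}}

```text
clock: 3.85
position: [0.5171, -0.1308, 0.1204]
ee_rot: [3.14, 0.094, 0.001]
force: [0.2, -4.3, 6.1]
width: 0.102
gripper_force: 10.0
```

Emit:
{"method": "send_rows", "body": {
  "increments": [
    [0.5,[-0.8,-0.5,0],[0,0,0]],
    [0.5,[-0.9,-0.35,0],[0,0,0]],
    [0.5,[-1.0,-0.15,0],[0,0,0]],
    [0.5,[0,0,0],[0,0,0]],
    [0.5,[0,0,0],[0,0,0]]
  ]
}}

```text
clock: 4.35
position: [0.4888, -0.1248, 0.1203]
ee_rot: [3.138, 0.09, 0.0]
force: [1.3, -8.3, 5.5]
width: 0.107
gripper_force: 10.0
```

```bash
python3 -c "
from h import *
s=arm.observe();print(s['width'],s['gripper_force'],s['force'])
delta(ext(-.0645,-.084,.121),YAW)
"
```

```text
0.10746542871398371 10.003432407975197 [ 1.288172   -8.31222283  5.48413736]
t 4.3 pos [ 0.4888 -0.1248  0.1203] yaw 0.057 z [ 0.    -0.002 -1.   ] shift cm [-0.42 -0.02 -0.07] turn z -0.006
```

Emit:
{"method": "send_rows", "body": {
  "increments": [
    [2.2,[0,0,0],[0,0,0]],
    [2.2,[0,0,0],[0,0,0]],
    [3,[0,0,-2.5],[0,0,0]],
    [4,[0.8,-0.9,-2.5],[0,0,0]],
    [4,[1.5,-1,0],[0,0,0]]
  ]
}}

```text
clock: 4.85
position: [0.5119, -0.1023, 0.1725]
ee_rot: [3.14, 0.091, 0.004]
force: [1.3, 0.5, 0.3]
width: 0.421
gripper_force: 0.0
```

Emit:
{"method": "send_rows", "body": {
  "increments": [
    [4,[1.5,-1.0,0],[0,0,0]],
    [4,[0,0,0],[0,0,0]],
    [4,[0,0,0],[0,0,0]]
  ]
}}

```text
clock: 5.15
position: [0.525, -0.0913, 0.1687]
ee_rot: [-3.14, -0.095, 0.004]
force: [0.2, -0.9, 0.0]
width: 0.437
gripper_force: 0.0
```

```bash
python3 -c "
from h import *
delta(ext(-.022,-.055,.12),YAW)
p=arm.camera_params('wrist');im=arm.get_image('wrist')[:,:,::-1]
cv2.imwrite('pics/w3.png',im)
for z in (.126,.141): print(z,proj(p,ext(-.0245,-.055,z)))
"
```

```text
t 5.2 pos [ 0.525  -0.0913  0.1687] yaw 0.06 z [-0.003  0.    -1.   ] shift cm [0.02 0.2  4.87] turn z -0.003
0.126 [281.56400322 236.99404694]
0.141 [281.65770065 245.19834291]
```

View pics/w3.png

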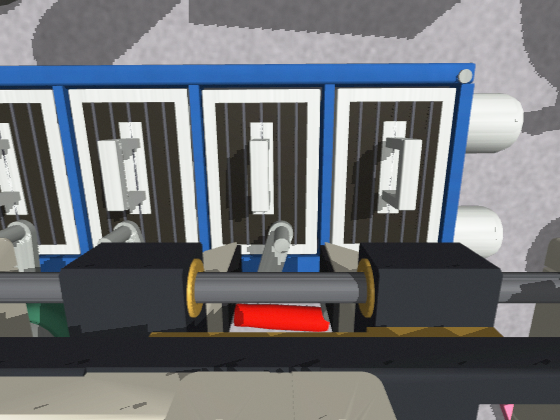

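Tab 1 is clear of its bay, and stud 2 sits centred at (281,230). I'll run the same sequence.

Emit:
{"method": "send_rows", "body": {
  "increments": [
    [4,[0,0.1,2],[0,0,0]],
    [4,[0,0,1.5],[0,0,0]],
    [4,[0,0,1.3],[0,0,0]],
    [0.5,[0,0,0],[0,0,0]],
    [0.5,[0,0,0],[0,0,0]]
  ]
}}

```text
clock: 5.7
position: [0.5254, -0.0932, 0.122]
ee_rot: [-3.14, -0.092, 0.001]
force: [-1.0, 0.2, 0.0]
width: 0.309
gripper_force: 0.0
```

Emit:
{"method": "send_rows", "body": {
  "increments": [
    [0.5,[0,0,0],[0,0,0]],
    [0.5,[0,0,0],[0,0,0]],
    [0.5,[0,0,0],[0,0,0]],
    [0.5,[0.1,-0.5,0],[0,0,0]]
  ]
}}

```text
clock: 6.1
position: [0.5271, -0.0891, 0.1227]
ee_rot: [3.139, 0.09, 0.003]
force: [2.7, -3.5, 1.8]
width: 0.098
gripper_force: 10.0
```

Emit:
{"method": "send_rows", "body": {
  "increments": [
    [0.5,[0.1,-0.95,0],[0,0,0]],
    [0.5,[0,-0.8,0],[0,0,0]],
    [0.5,[-0.3,-0.9,0],[0,0,0]],
    [0.5,[-0.5,-0.8,0],[0,0,0]],
    [0.5,[-0.6,-0.7,0],[0,0,0]]
  ]
}}

```text
clock: 6.6
position: [0.5106, -0.0466, 0.1222]
ee_rot: [3.14, 0.093, 0.0]
force: [0.1, -5.0, 5.4]
width: 0.102
gripper_force: 10.0
```

Emit:
{"method": "send_rows", "body": {
  "increments": [
    [0.5,[-0.8,-0.5,0],[0,0,0]],
    [0.5,[-0.9,-0.35,0],[0,0,0]],
    [0.5,[-1.0,-0.15,0],[0,0,0]],
    [0.5,[-0.2,0,0],[0,0,0]],
    [0.5,[0,0,0],[0,0,0]]
  ]
}}

```text
clock: 7.1
position: [0.4816, -0.0412, 0.1223]
ee_rot: [3.138, 0.089, 0.003]
force: [6.0, -10.9, 0.6]
width: 0.103
gripper_force: 10.0
```

Emit:
{"method": "send_rows", "body": {
  "increments": [
    [2.2,[0,0,0],[0,0,0]],
    [2.2,[0,0,0],[0,0,0]],
    [3,[0,0,-2.5],[0,0,0]],
    [4,[0,0,-2.5],[0,0,0]],
    [4,[0,0,0],[0,0,0]]
  ]
}}

```text
clock: 7.6
position: [0.4821, -0.0379, 0.1743]
ee_rot: [-3.14, -0.094, -0.005]
force: [-0.6, 0.3, 0.5]
width: 0.423
gripper_force: 0.0
```

```bash
python3 -c "
from h import *
delta(ext(-.022,.042+.0105,.17),YAW)
"
```

```text
t 7.6 pos [ 0.4821 -0.0379  0.1743] yaw 0.06 z [ 0.003  0.001 -1.   ] shift cm [ 3.93 -4.96  0.44] turn z -0.003
```

Emit:
{"method": "send_rows", "body": {
  "increments": [
    [4,[1.9,-2.5,0],[0,0,0]],
    [4,[2,-2.5,0.3],[0,0,0]],
    [4,[0,0,0],[0,0,0]],
    [4,[0,0,2],[0,0,0]],
    [4,[0,0,1.5],[0,0,0]]
  ]
}}

```text
clock: 8.1
position: [0.516, 0.0135, 0.1325]
ee_rot: [-3.14, -0.094, 0.003]
force: [-0.9, -0.7, 0.2]
width: 0.435
gripper_force: 0.0
```

Emit:
{"method": "send_rows", "body": {
  "increments": [
    [4,[0,0,1.5],[0,0,0]],
    [0.5,[0,0,0],[0,0,0]],
    [0.5,[0,0,0],[0,0,0]],
    [0.5,[0,0,0],[0,0,0]],
    [0.5,[0,0,0],[0,0,0]]
  ]
}}

```text
clock: 8.6
position: [0.5178, 0.0132, 0.1197]
ee_rot: [-3.14, -0.092, -0.002]
force: [-0.1, -0.5, 0.3]
width: 0.135
gripper_force: 0.0
```

Emit:
{"method": "send_rows", "body": {
  "increments": [
    [0.5,[0,0,0],[0,0,0]]
  ]
}}

```text
clock: 8.7
position: [0.5178, 0.0132, 0.1197]
ee_rot: [3.14, 0.092, 0.002]
force: [-0.1, -0.3, 1.3]
width: 0.104
gripper_force: 10.0
```

```bash
python3 -c "
from h import *
delta(ext(-.0645,.084,.12),YAW)
"
```

```text
t 8.7 pos [0.5178 0.0132 0.1197] yaw 0.059 z [ 0.001  0.    -1.   ] shift cm [-4.2  -3.21 -0.04] turn z -0.004
```

Emit:
{"method": "send_rows", "body": {
  "increments": [
    [0.5,[-0.25,-0.65,0],[0,0,0]],
    [0.5,[-0.3,-0.65,0],[0,0,0]],
    [0.5,[-0.4,-0.55,0],[0,0,0]],
    [0.5,[-0.5,-0.45,0],[0,0,0]],
    [0.5,[-0.6,-0.35,0],[0,0,0]]
  ]
}}

```text
clock: 9.2
position: [0.4954, 0.0392, 0.1193]
ee_rot: [-3.14, -0.093, -0.002]
force: [2.5, -1.4, 5.0]
width: 0.102
gripper_force: 10.0
```

Emit:
{"method": "send_rows", "body": {
  "increments": [
    [0.5,[-0.6,-0.3,0],[0,0,0]],
    [0.5,[-0.65,-0.15,0],[0,0,0]],
    [0.5,[-0.7,-0.1,0],[0,0,0]],
    [0.5,[-0.2,0,0],[0,0,0]],
    [0.5,[0,0,0],[0,0,0]]
  ]
}}

```text
clock: 9.7
position: [0.4727, 0.0429, 0.1191]
ee_rot: [-3.14, -0.093, 0.001]
force: [0.2, -0.9, 7.0]
width: 0.104
gripper_force: 10.0
```

Emit:
{"method": "send_rows", "body": {
  "increments": [
    [2.2,[0,0,0],[0,0,0]],
    [2.2,[0,0,0],[0,0,0]],
    [3,[0,0,-2.5],[0,0,0]],
    [4,[0,0,-2.5],[0,0,0]],
    [4,[0,0,0],[0,0,0]]
  ]
}}

```text
clock: 10.2
position: [0.4746, 0.0432, 0.1712]
ee_rot: [-3.14, -0.092, -0.005]
force: [0.1, 0.5, 1.1]
width: 0.423
gripper_force: 0.0
```

```bash
python3 -c "
from h import *
delta(ext(-.022,.126,.17),YAW)
"
```

```text
t 10.2 pos [0.4746 0.0432 0.1712] yaw 0.059 z [ 0.003  0.001 -1.   ] shift cm [ 4.17 -4.18  0.14] turn z -0.004
```

Emit:
{"method": "send_rows", "body": {
  "increments": [
    [4,[2,-2.1,0],[0,0,0]],
    [4,[2,-2.1,0],[0,0,0]],
    [4,[0,0,0],[0,0,0]],
    [4,[0,0,2],[0,0,0]],
    [4,[0,0,1.6],[0,0,0]]
  ]
}}

```text
clock: 10.7
position: [0.5101, 0.0866, 0.1316]
ee_rot: [3.14, 0.093, -0.003]
force: [-0.5, -0.3, -0.2]
width: 0.436
gripper_force: 0.0
```

Emit:
{"method": "send_rows", "body": {
  "increments": [
    [4,[0,0,1.5],[0,0,0]],
    [0.5,[0,0,0],[0,0,0]],
    [0.5,[0,0,0],[0,0,0]],
    [0.5,[0,0,0],[0,0,0]],
    [0.5,[0,0,0],[0,0,0]]
  ]
}}

```text
clock: 11.2
position: [0.5116, 0.0869, 0.1188]
ee_rot: [-3.14, -0.092, -0.002]
force: [1.0, -1.7, -0.4]
width: 0.138
gripper_force: 0.6
```

Emit:
{"method": "send_rows", "body": {
  "increments": [
    [0.5,[0,0,0],[0,0,0]]
  ]
}}

```text
clock: 11.3
position: [0.5117, 0.0867, 0.1187]
ee_rot: [3.14, 0.092, 0.002]
force: [0.7, -0.9, 1.5]
width: 0.107
gripper_force: 10.0
```

```bash
python3 -c "
from h import *
delta(ext(-.0645,.168,.12),YAW)
"
```

```text
t 11.3 pos [0.5117 0.0867 0.1187] yaw 0.058 z [ 0.001 -0.    -1.   ] shift cm [-4.05 -4.23 -0.14] turn z -0.005
```

Emit:
{"method": "send_rows", "body": {
  "increments": [
    [0.5,[-0.1,-0.8,0],[0,0,0]],
    [0.5,[-0.25,-0.8,0],[0,0,0]],
    [0.5,[-0.4,-0.7,0],[0,0,0]],
    [0.5,[-0.5,-0.65,0],[0,0,0]],
    [0.5,[-0.65,-0.5,0],[0,0,0]]
  ]
}}

```text
clock: 11.8
position: [0.4898, 0.1213, 0.1183]
ee_rot: [-3.14, -0.094, -0.001]
force: [2.4, -2.4, 4.4]
width: 0.104
gripper_force: 10.0
```

Emit:
{"method": "send_rows", "body": {
  "increments": [
    [0.5,[-0.7,-0.4,0],[0,0,0]],
    [0.5,[-0.75,-0.25,0],[0,0,0]],
    [0.5,[-0.75,-0.1,0],[0,0,0]],
    [0.5,[-0.2,0,0],[0,0,0]],
    [0.5,[0,0,0],[0,0,0]]
  ]
}}

```text
clock: 12.3
position: [0.465, 0.1266, 0.118]
ee_rot: [-3.14, -0.093, 0.001]
force: [-0.1, 1.3, 4.3]
width: 0.101
gripper_force: 10.0
```

Emit:
{"method": "send_rows", "body": {
  "increments": [
    [2.2,[0,0,0],[0,0,0]],
    [2.2,[0,0,0],[0,0,0]],
    [3,[0,0,-3],[0,0,0]],
    [4,[0,0,-4],[0,0,0]],
    [4,[0,0,-2],[0,0,0]]
  ]
}}

```text
clock: 12.8
position: [0.4662, 0.1268, 0.2103]
ee_rot: [-3.139, -0.092, -0.002]
force: [1.7, 0.1, -0.8]
width: 0.424
gripper_force: 0.0
```

```bash
python3 -c "
from h import *
delta(ext(0.01,.08,.25),YAW)
"
```

```text
t 12.8 pos [0.4662 0.1268 0.2103] yaw 0.059 z [ 0.001  0.001 -1.   ] shift cm [ 7.74  8.8  -3.97] turn z -0.004
```

Emit:
{"method": "send_rows", "body": {
  "increments": [
    [4,[2.6,3.3,-2],[0,0,0]],
    [4,[2.6,3.3,-2],[0,0,0]],
    [4,[2.6,3.3,0],[0,0,0]],
    [4,[0,0,0],[0,0,0]],
    [4,[0,0,0],[0,0,0]]
  ]
}}

```text
clock: 13.3
position: [0.5492, 0.0312, 0.247]
ee_rot: [-3.14, -0.089, 0.003]
force: [-0.1, 0.5, -0.4]
width: 0.435
gripper_force: 0.0
```

```bash
python3 -c "
from h import *
p=arm.camera_params('wrist');im=arm.get_image('wrist')[:,:,::-1].copy()
for y in (-.126,-.042,.042,.126):
    print(proj(p,ext(.017,y,.143)).round(), proj(p,ext(-.062,y+.042,.126)).round())
cv2.imwrite('pics/w4.png',im)
delta(ext(.017,.126,.19),YAW)
"
```

```text
[517. 200.] [443. 279.]
[413. 200.] [353. 280.]
[310. 201.] [262. 280.]
[207. 202.] [171. 281.]
t 13.3 pos [0.5486 0.0325 0.2472] yaw 0.059 z [-0.002  0.001 -1.   ] shift cm [ 0.76 -5.7   5.72] turn z -0.004
```

View pics/w4.png

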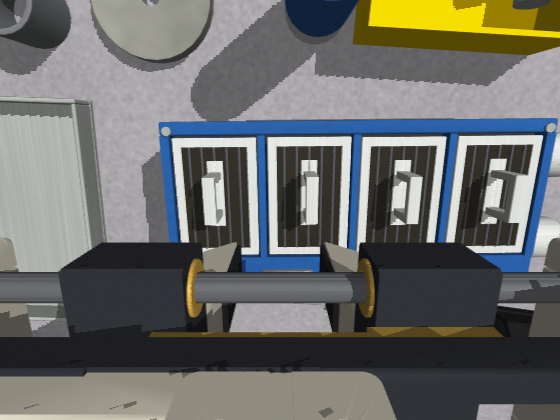

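All four front edges are clear, and the handles are where predicted, at (209,198), (312,197), (413,197) and (517,195). I'll take filter 4 first.

Emit:
{"method": "send_rows", "body": {
  "increments": [
    [4,[0.4,-2.9,2.5],[0,0,0]],
    [4,[0.4,-2.9,3.2],[0,0,0]],
    [4,[0,0,0],[0,0,0]],
    [4,[0,0,3],[0,0,0]],
    [4,[0,0,3.9],[0,0,0]]
  ]
}}

```text
clock: 13.85
position: [0.5545, 0.092, 0.1229]
ee_rot: [-3.139, -0.096, -0.005]
force: [-0.7, 0.2, -0.0]
width: 0.435
gripper_force: 0.0
```

Emit:
{"method": "send_rows", "body": {
  "increments": [
    [4,[0,0,0],[0,0,0]],
    [0.5,[0,0,0],[0,0,0]],
    [0.5,[0,0,0],[0,0,0]],
    [0.5,[0,0,0],[0,0,0]],
    [0.5,[0,0,0],[0,0,0]]
  ],
  "force": 40
}}

```text
clock: 14.35
position: [0.5547, 0.0906, 0.1234]
ee_rot: [-3.14, -0.092, -0.003]
force: [0.6, 0.5, 0.4]
width: 0.134
gripper_force: 0.0
```

Emit:
{"method": "send_rows", "body": {
  "increments": [
    [0.5,[0,0,0],[0,0,0]],
    [0.5,[0,0,0],[0,0,0]],
    [0.5,[0,0,-1],[0,0,0]],
    [0.5,[0,0,-2],[0,0,0]],
    [0.5,[0,0,0],[0,0,0]]
  ]
}}

```text
clock: 14.85
position: [0.5553, 0.091, 0.1544]
ee_rot: [-3.139, -0.092, -0.006]
force: [1.6, -0.2, -3.3]
width: 0.103
gripper_force: 40.0
```

```bash
python3 -c "
from h import *
s=arm.observe();print(s['width'],s['gripper_force'],s['force'])
delta([.49+.065+.005,.3675+.055,.16],0.01)
"
```

```text
0.10250690209773534 39.995280504226685 [ 1.63328166 -0.18347786 -3.32837637]
t 14.8 pos [0.5553 0.091  0.1544] yaw 0.059 z [ 0.004  0.001 -1.   ] shift cm [  2.42 -33.07  -0.52] turn z 0.049
```

Emit:
{"method": "send_rows", "body": {
  "increments": [
    [0.5,[0,0,-3],[0,0,0]],
    [0.5,[0.3,-2,-1.5],[0,0,0]],
    [0.5,[0.3,-4,0],[0,0,0]],
    [0.5,[0.3,-4.3,0],[0,0,0]],
    [0.5,[0.3,-4.5,0],[0,0,0]]
  ]
}}

```text
clock: 15.35
position: [0.5572, 0.2395, 0.1965]
ee_rot: [3.14, 0.09, -0.0]
force: [0.3, 0.1, -3.4]
width: 0.101
gripper_force: 40.0
```

Emit:
{"method": "send_rows", "body": {
  "increments": [
    [0.5,[0.3,-4.5,0],[0,0,0]],
    [0.5,[0.3,-4.5,0],[0,0,0]],
    [0.5,[0.3,-4.5,0],[0,0,0]],
    [0.5,[0.3,-3.2,2],[0,0,0]],
    [0.5,[0,-1.5,2.5],[0,0,0.05]]
  ]
}}

```text
clock: 15.85
position: [0.5574, 0.4262, 0.1516]
ee_rot: [-3.138, -0.019, -0.001]
force: [0.1, -0.4, -2.3]
width: 0.103
gripper_force: 40.0
```

Emit:
{"method": "send_rows", "body": {
  "increments": [
    [0.5,[0,0,0],[0,0,0]],
    [0.5,[0,0,0],[0,0,0]]
  ]
}}

```text
clock: 16.05
position: [0.5581, 0.4205, 0.1508]
ee_rot: [3.139, 0.016, -0.003]
force: [0.7, -0.2, -2.2]
width: 0.103
gripper_force: 40.0
```

```bash
python3 -c "
from h import *
s=arm.observe();print(s['width'],s['gripper_force'],s['force'])
delta([.49+.065+.005,.3675+.055,.033],0.01)
p=arm.camera_params('wrist');im=arm.get_image('wrist')[:,:,::-1].copy()
cv2.imwrite('pics/w5.png',im)
"
```

```text
0.10309067542218199 39.9952358007431 [ 0.67718659 -0.24336205 -2.15669713]
t 16.1 pos [0.5581 0.4205 0.1508] yaw 0.01 z [-0.002 -0.002 -1.   ] shift cm [ 0.21 -0.22 11.78] turn z -0.0
```

View pics/w5.png

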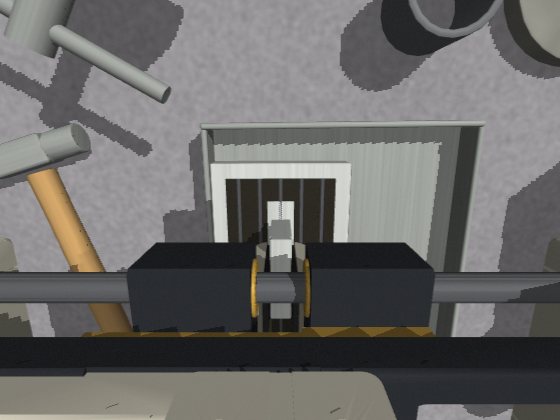

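The cassette hangs level over the far-left corner of the tray, with tray corners at (204,127) and (480,124). Lowering it.

Emit:
{"method": "send_rows", "body": {
  "increments": [
    [0.5,[0,0,4],[0,0,0]],
    [0.5,[0,0,4],[0,0,0]],
    [0.5,[0,0,2.3],[0,0,0]],
    [0.5,[0,0,0.8],[0,0,0]],
    [0.5,[0,0,0.4],[0,0,0]]
  ]
}}

```text
clock: 16.6
position: [0.5596, 0.4205, 0.0377]
ee_rot: [-3.141, -0.012, -0.001]
force: [0.0, 0.5, -3.6]
width: 0.102
gripper_force: 40.0
```

Emit:
{"method": "send_rows", "body": {
  "increments": [
    [0.5,[0,0,0.2],[0,0,0]],
    [0.5,[0,0,0],[0,0,0]]
  ]
}}

```text
clock: 16.8
position: [0.5595, 0.4217, 0.0367]
ee_rot: [-3.14, -0.013, -0.003]
force: [-0.5, 0.4, -2.7]
width: 0.101
gripper_force: 40.0
```

Emit:
{"method": "send_rows", "body": {
  "increments": [
    [0.5,[0,0,0.2],[0,0,0]],
    [0.5,[0,0,0.15],[0,0,0]],
    [0.5,[0,0,0],[0,0,0]]
  ]
}}

```text
clock: 17.1
position: [0.5592, 0.4218, 0.0332]
ee_rot: [-3.141, -0.014, -0.003]
force: [-1.5, -1.4, 6.6]
width: 0.097
gripper_force: 40.0
```

Emit:
{"method": "send_rows", "body": {
  "increments": [
    [2.5,[0,0,0],[0,0,0]],
    [2.5,[0,0,0],[0,0,0]],
    [3,[0,0,-3],[0,0,0]],
    [4,[0,0,-5],[0,0,0]],
    [4,[0,2,-5],[0,0,-0.05]]
  ]
}}

```text
clock: 17.6
position: [0.5573, 0.4055, 0.1595]
ee_rot: [-3.138, -0.098, 0.001]
force: [1.8, 0.6, 0.5]
width: 0.422
gripper_force: 0.0
```

Emit:
{"method": "send_rows", "body": {
  "increments": [
    [4,[0,4.5,-3],[0,0,0]],
    [4,[0,5,0],[0,0,0]],
    [4,[0,5,0],[0,0,0]],
    [4,[0,5,0],[0,0,0]],
    [4,[0,5,0],[0,0,0]]
  ]
}}

```text
clock: 18.1
position: [0.5729, 0.1596, 0.1861]
ee_rot: [-3.14, -0.092, -0.002]
force: [0.4, 0.6, -0.4]
width: 0.432
gripper_force: 0.0
```

Emit:
{"method": "send_rows", "body": {
  "increments": [
    [4,[0,5,0],[0,0,0]],
    [4,[0,4,0],[0,0,0]],
    [4,[0,0,0],[0,0,0]]
  ]
}}

```text
clock: 18.4
position: [0.5789, 0.0635, 0.1857]
ee_rot: [3.136, 0.077, 0.0]
force: [1.2, 0.4, 0.2]
width: 0.435
gripper_force: 0.0
```

```bash
python3 -c "
from h import *
delta(ext(.017,.042,.121),YAW)
"
```

```text
t 18.4 pos [0.5789 0.0635 0.1857] yaw 0.049 z [ 0.    -0.004 -1.   ] shift cm [-2.37  5.61  6.49] turn z -0.014
```

Emit:
{"method": "send_rows", "body": {
  "increments": [
    [4,[-1.2,2.8,0],[0,0,-0.01]],
    [4,[-1.2,2.8,1],[0,0,0]],
    [4,[0,0,0],[0,0,0]],
    [4,[0,0,0],[0,0,0]]
  ]
}}

```text
clock: 18.8
position: [0.5578, 0.0141, 0.1758]
ee_rot: [-3.14, -0.106, -0.0]
force: [0.5, 0.3, 0.2]
width: 0.438
gripper_force: 0.0
```

```bash
python3 -c "
from h import *
delta(ext(.017,.042,.121),YAW)
"
```

```text
t 18.8 pos [0.5578 0.0141 0.1758] yaw 0.068 z [ 0.  0. -1.] shift cm [-0.03  0.81  5.48] turn z 0.005
```

Emit:
{"method": "send_rows", "body": {
  "increments": [
    [4,[0,0.8,0],[0,0,0]],
    [4,[0,0,0],[0,0,0]],
    [4,[0,0,2],[0,0,0]],
    [4,[0,0,2],[0,0,0]],
    [4,[0,0,1.5],[0,0,0]]
  ]
}}

```text
clock: 19.3
position: [0.5584, 0.007, 0.1199]
ee_rot: [-3.139, -0.109, 0.0]
force: [0.2, 0.5, -0.3]
width: 0.436
gripper_force: 0.0
```

Emit:
{"method": "send_rows", "body": {
  "increments": [
    [0.5,[0,0,0],[0,0,0]],
    [0.5,[0,0,0],[0,0,0]],
    [0.5,[0,0,0],[0,0,0]],
    [0.5,[0,0,0],[0,0,0]],
    [0.5,[0,0,0],[0,0,0]]
  ]
}}

```text
clock: 19.8
position: [0.5589, 0.0064, 0.1215]
ee_rot: [3.14, 0.108, 0.002]
force: [0.4, 0.8, 2.7]
width: 0.106
gripper_force: 40.0
```

Emit:
{"method": "send_rows", "body": {
  "increments": [
    [0.5,[0,0,0],[0,0,0]],
    [0.5,[0,0,-1],[0,0,0]],
    [0.5,[0,0,-2],[0,0,0]],
    [0.5,[0,0,-3],[0,0,0]],
    [0.5,[0,0,-1.5],[0,0,0]]
  ]
}}

```text
clock: 20.3
position: [0.5589, 0.0065, 0.1983]
ee_rot: [-3.14, -0.108, -0.003]
force: [0.0, 0.1, -1.2]
width: 0.104
gripper_force: 40.0
```

```bash
python3 -c "
from h import *
delta([.49-.065+.005,.3675+.055,.19],0.01)
"
```

```text
t 20.3 pos [0.5589 0.0065 0.1983] yaw 0.069 z [ 0.002  0.    -1.   ] shift cm [-10.   -42.39   0.81] turn z 0.059
```

Emit:
{"method": "send_rows", "body": {
  "increments": [
    [0.5,[-0.5,-2.2,0],[0,0,0]],
    [0.5,[-1,-4.2,0],[0,0,0]],
    [0.5,[-1,-4.2,0],[0,0,0]],
    [0.5,[-1,-4.2,0],[0,0,0]],
    [0.5,[-1,-4.2,0],[0,0,0]]
  ]
}}

```text
clock: 20.8
position: [0.4995, 0.194, 0.1962]
ee_rot: [3.14, 0.107, -0.0]
force: [1.1, 1.0, -1.7]
width: 0.098
gripper_force: 40.0
```

Emit:
{"method": "send_rows", "body": {
  "increments": [
    [0.5,[-1,-4.2,0],[0,0,0]],
    [0.5,[-1,-4.2,0],[0,0,0]],
    [0.5,[-1,-4.2,0],[0,0,0]],
    [0.5,[-1,-4.2,0],[0,0,0]],
    [0.5,[-1,-4.2,0],[0,0,0]]
  ]
}}

```text
clock: 21.3
position: [0.4353, 0.4001, 0.1961]
ee_rot: [3.139, 0.108, -0.0]
force: [1.4, 0.2, -2.3]
width: 0.102
gripper_force: 40.0
```

Emit:
{"method": "send_rows", "body": {
  "increments": [
    [0.5,[-0.5,-2.4,1],[0,0,0.06]],
    [0.5,[0,0,4],[0,0,0]],
    [0.5,[0,0,0],[0,0,0]],
    [0.5,[0,0,0],[0,0,0]]
  ]
}}

```text
clock: 21.7
position: [0.4294, 0.4214, 0.1458]
ee_rot: [3.14, 0.013, -0.002]
force: [1.0, -0.2, -1.4]
width: 0.099
gripper_force: 40.0
```

```bash
python3 -c "
from h import *
delta([.49-.065+.005,.3675+.055,.033],0.01)
"
```

```text
t 21.7 pos [0.4294 0.4214 0.1458] yaw 0.009 z [-0.001 -0.002 -1.   ] shift cm [ 0.08 -0.13 11.27] turn z -0.001
```

Emit:
{"method": "send_rows", "body": {
  "increments": [
    [0.5,[0,0,4],[0,0,0]],
    [0.5,[0,0,4],[0,0,0]],
    [0.5,[0,0,2.3],[0,0,0]],
    [0.5,[0,0,0.6],[0,0,0]],
    [0.5,[0,0,0],[0,0,0]]
  ]
}}

```text
clock: 22.2
position: [0.4303, 0.4224, 0.0378]
ee_rot: [-3.141, -0.012, -0.001]
force: [1.1, 0.2, -2.3]
width: 0.102
gripper_force: 40.0
```

Emit:
{"method": "send_rows", "body": {
  "increments": [
    [0.5,[0,0,0.25],[0,0,0]],
    [0.5,[0,0,0.15],[0,0,0]],
    [0.5,[0,0,0],[0,0,0]]
  ]
}}

```text
clock: 22.5
position: [0.43, 0.4228, 0.0337]
ee_rot: [-3.14, -0.013, -0.002]
force: [-1.1, -0.1, -1.3]
width: 0.104
gripper_force: 40.0
```

Emit:
{"method": "send_rows", "body": {
  "increments": [
    [0.5,[0,0,0.2],[0,0,0]],
    [2.5,[0,0,0],[0,0,0]],
    [2.5,[0,0,0],[0,0,0]],
    [3,[0,0,-3],[0,0,0]],
    [4,[0,0,-5],[0,0,0]]
  ]
}}

```text
clock: 23.0
position: [0.428, 0.4205, 0.1086]
ee_rot: [3.137, 0.014, -0.007]
force: [1.4, 0.7, 0.3]
width: 0.372
gripper_force: 0.0
```

Emit:
{"method": "send_rows", "body": {
  "increments": [
    [4,[0,0.5,-5],[0,0,-0.055]],
    [4,[0.5,3,-3],[0,0,0]],
    [4,[1,4.8,0],[0,0,0]],
    [4,[1,4.8,0],[0,0,0]],
    [4,[1,4.8,0],[0,0,0]]
  ]
}}

```text
clock: 23.5
position: [0.4758, 0.2444, 0.191]
ee_rot: [-3.14, -0.101, -0.002]
force: [1.4, 0.3, -0.2]
width: 0.436
gripper_force: 0.0
```

Emit:
{"method": "send_rows", "body": {
  "increments": [
    [4,[1,4.8,0],[0,0,0]],
    [4,[1,4.8,0],[0,0,0]],
    [4,[1,4.8,0],[0,0,0]],
    [4,[1,4.8,0],[0,0,0]],
    [4,[1,4.8,0],[0,0,0]]
  ]
}}

```text
clock: 24.0
position: [0.541, 0.0078, 0.1908]
ee_rot: [3.14, 0.1, 0.001]
force: [1.0, 1.6, -0.6]
width: 0.434
gripper_force: 0.0
```

Emit:
{"method": "send_rows", "body": {
  "increments": [
    [4,[1,4.8,0],[0,0,0]],
    [4,[0.7,4,0],[0,0,0]],
    [4,[0,0,0],[0,0,0]],
    [4,[0,0,0],[0,0,0]]
  ]
}}

```text
clock: 24.4
position: [0.5632, -0.078, 0.1903]
ee_rot: [-3.14, -0.096, 0.0]
force: [0.0, 0.6, 0.4]
width: 0.441
gripper_force: 0.0
```

```bash
python3 -c "
from h import *
delta(ext(.017,-.042,.121),YAW)
"
```

```text
t 24.4 pos [ 0.5632 -0.078   0.1903] yaw 0.061 z [-0.  0. -1.] shift cm [ 0.02 -0.01  6.93] turn z -0.002
```

Emit:
{"method": "send_rows", "body": {
  "increments": [
    [4,[0,0,3],[0,0,0]],
    [4,[0,0,3],[0,0,0]],
    [4,[0,0,0.9],[0,0,0]],
    [4,[0,0,0],[0,0,0]],
    [0.5,[0,0,0],[0,0,0]]
  ]
}}

```text
clock: 24.9
position: [0.5639, -0.0761, 0.1225]
ee_rot: [-3.14, -0.102, -0.002]
force: [0.2, 0.1, 0.1]
width: 0.389
gripper_force: 0.0
```

Emit:
{"method": "send_rows", "body": {
  "increments": [
    [0.5,[0,0,0],[0,0,0]],
    [0.5,[0,0,0],[0,0,0]],
    [0.5,[0,0,0],[0,0,0]],
    [0.5,[0,0,0],[0,0,0]],
    [0.5,[0,0,0],[0,0,0]]
  ]
}}

```text
clock: 25.4
position: [0.5636, -0.0771, 0.1221]
ee_rot: [3.14, 0.1, 0.001]
force: [-1.1, 0.8, 6.0]
width: 0.105
gripper_force: 40.0
```

Emit:
{"method": "send_rows", "body": {
  "increments": [
    [0.5,[0,0,-1],[0,0,0]],
    [0.5,[0,0,-2],[0,0,0]],
    [0.5,[0,0,-3],[0,0,0]],
    [0.5,[0,0,-2],[0,0,0]],
    [0.5,[0.1,-2,0],[0,0,0]]
  ]
}}

```text
clock: 25.9
position: [0.5645, -0.0601, 0.2047]
ee_rot: [3.138, 0.093, 0.007]
force: [0.6, 1.0, -3.9]
width: 0.103
gripper_force: 40.0
```

Emit:
{"method": "send_rows", "body": {
  "increments": [
    [0.5,[0.2,-4,0],[0,0,0]],
    [0.5,[0.25,-4.5,0],[0,0,0]],
    [0.5,[0.25,-4.5,0],[0,0,0]],
    [0.5,[0.25,-4.5,0],[0,0,0]],
    [0.5,[0.25,-4.5,0],[0,0,0]]
  ]
}}

```text
clock: 26.4
position: [0.5604, 0.1648, 0.2017]
ee_rot: [3.14, 0.1, -0.001]
force: [0.7, -0.7, -1.9]
width: 0.103
gripper_force: 40.0
```

Emit:
{"method": "send_rows", "body": {
  "increments": [
    [0.5,[0.25,-4.5,0],[0,0,0]],
    [0.5,[0.25,-4.5,0],[0,0,0]],
    [0.5,[0.3,-4,0],[0,0,0.05]],
    [0.5,[0,-1.9,4],[0,0,0]],
    [0.5,[0,0,0],[0,0,0]]
  ]
}}

```text
clock: 26.9
position: [0.5564, 0.3152, 0.1568]
ee_rot: [3.139, 0.03, -0.012]
force: [-0.9, -0.7, -4.0]
width: 0.101
gripper_force: 40.0
```

```bash
python3 -c "
from h import *
delta([.49+.065+.005,.3125,.033],0.01)
p=arm.camera_params('wrist');im=arm.get_image('wrist')[:,:,::-1].copy()
cv2.imwrite('pics/w6.png',im)
"
```

```text
t 26.9 pos [0.5564 0.3152 0.1568] yaw 0.019 z [-0.007 -0.002 -1.   ] shift cm [ 0.45  0.25 12.38] turn z 0.009
```

View pics/w6.png

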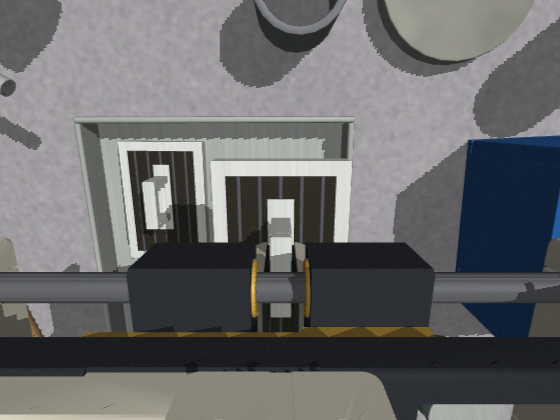

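Filter 4 lies flat at (163,200), and the held cassette is over the free right half. Lowering it.

Emit:
{"method": "send_rows", "body": {
  "increments": [
    [0.5,[0.4,0,4],[0,0,0.008]],
    [0.5,[0,0,4],[0,0,0]],
    [0.5,[0,0,2.5],[0,0,0]],
    [0.5,[0,0,1.2],[0,0,0]],
    [0.5,[0,0,0.3],[0,0,0]]
  ]
}}

```text
clock: 27.45
position: [0.5647, 0.3113, 0.0412]
ee_rot: [3.14, 0.007, -0.001]
force: [0.3, 0.7, -3.3]
width: 0.103
gripper_force: 40.0
```

Emit:
{"method": "send_rows", "body": {
  "increments": [
    [0.5,[0,0,0.2],[0,0,0]],
    [0.5,[0,0,0.2],[0,0,0]],
    [0.5,[0,0,0],[0,0,0]]
  ]
}}

```text
clock: 27.75
position: [0.5651, 0.3129, 0.0386]
ee_rot: [-3.141, -0.009, -0.003]
force: [-0.6, -0.5, -3.1]
width: 0.104
gripper_force: 40.0
```

Emit:
{"method": "send_rows", "body": {
  "increments": [
    [0.5,[-0.4,0,0.2],[0,0,0]],
    [0.5,[0,0,0.35],[0,0,0]],
    [0.5,[0,0,0.1],[0,0,0]],
    [0.5,[0,0,0],[0,0,0]]
  ]
}}

```text
clock: 28.15
position: [0.5601, 0.313, 0.0321]
ee_rot: [-3.141, -0.01, -0.0]
force: [-3.6, -2.1, 10.2]
width: 0.1
gripper_force: 40.0
```

Emit:
{"method": "send_rows", "body": {
  "increments": [
    [2.5,[0,0,0],[0,0,0]],
    [2.5,[0,0,0],[0,0,0]],
    [3,[0,0,-3],[0,0,0]],
    [4,[0,0,-5],[0,0,0]],
    [4,[0,0.5,-5],[0,0,-0.055]]
  ]
}}

```text
clock: 28.65
position: [0.5597, 0.3081, 0.1616]
ee_rot: [3.14, 0.098, -0.002]
force: [1.3, 1.4, 1.3]
width: 0.42
gripper_force: 0.0
```

Emit:
{"method": "send_rows", "body": {
  "increments": [
    [4,[-0.2,3,-3],[0,0,0]],
    [4,[-0.2,4.8,0],[0,0,0]],
    [4,[-0.2,4.8,0],[0,0,0]],
    [4,[-0.2,4.8,0],[0,0,0]],
    [4,[-0.2,4.8,0],[0,0,0]]
  ]
}}

```text
clock: 29.15
position: [0.5639, 0.0835, 0.1909]
ee_rot: [3.14, 0.096, 0.001]
force: [0.4, -0.5, 0.3]
width: 0.437
gripper_force: 0.0
```

Emit:
{"method": "send_rows", "body": {
  "increments": [
    [4,[-0.2,4.8,0],[0,0,0]],
    [4,[-0.2,4.8,0],[0,0,0]],
    [4,[-0.2,4.8,0],[0,0,0]],
    [4,[-0.2,4.8,0],[0,0,0]],
    [4,[-0.2,4.8,0],[0,0,0]]
  ]
}}

```text
clock: 29.65
position: [0.5684, -0.1568, 0.1909]
ee_rot: [3.14, 0.095, 0.001]
force: [0.3, -0.8, 0.7]
width: 0.431
gripper_force: 0.0
```

Emit:
{"method": "send_rows", "body": {
  "increments": [
    [4,[0,0.7,0],[0,0,0]],
    [4,[0,0,0],[0,0,0]],
    [4,[0,0,0],[0,0,0]]
  ]
}}

```text
clock: 29.95
position: [0.5691, -0.1601, 0.1907]
ee_rot: [-3.139, -0.097, -0.0]
force: [-0.0, 0.8, -0.1]
width: 0.438
gripper_force: 0.0
```

```bash
python3 -c "
from h import *
delta(ext(.017,-.126,.121),YAW)
"
```

```text
t 29.9 pos [ 0.5691 -0.1601  0.1907] yaw 0.062 z [ 0.     0.001 -1.   ] shift cm [-0.06  0.16  6.97] turn z -0.001
```

Emit:
{"method": "send_rows", "body": {
  "increments": [
    [4,[0,0.15,3],[0,0,0]],
    [4,[0,0,3],[0,0,0]],
    [4,[0,0,0.95],[0,0,0]],
    [4,[0,0,0],[0,0,0]],
    [0.5,[0,0,0],[0,0,0]]
  ]
}}

```text
clock: 30.45
position: [0.5699, -0.1622, 0.1223]
ee_rot: [-3.14, -0.098, -0.002]
force: [1.0, 0.7, -0.2]
width: 0.389
gripper_force: 0.0
```

Emit:
{"method": "send_rows", "body": {
  "increments": [
    [0.5,[0,0,0],[0,0,0]],
    [0.5,[0,0,0],[0,0,0]],
    [0.5,[0,0,0],[0,0,0]],
    [0.5,[0,0,0],[0,0,0]],
    [0.5,[0,0,0],[0,0,0]]
  ]
}}

```text
clock: 30.95
position: [0.5694, -0.1631, 0.1219]
ee_rot: [3.14, 0.095, 0.002]
force: [-0.8, 1.5, 5.7]
width: 0.096
gripper_force: 40.0
```

Emit:
{"method": "send_rows", "body": {
  "increments": [
    [0.5,[0,0,-1],[0,0,0]],
    [0.5,[0,0,-2],[0,0,0]],
    [0.5,[0,0,-3],[0,0,0]],
    [0.5,[0,0,-2],[0,0,0]],
    [0.5,[-0.5,-2.2,0],[0,0,0]]
  ]
}}

```text
clock: 31.45
position: [0.5645, -0.1452, 0.2045]
ee_rot: [3.137, 0.088, 0.008]
force: [0.5, 0.4, -2.0]
width: 0.103
gripper_force: 40.0
```

Emit:
{"method": "send_rows", "body": {
  "increments": [
    [0.5,[-1,-4.4,0],[0,0,0]],
    [0.5,[-1,-4.4,0],[0,0,0]],
    [0.5,[-1,-4.4,0],[0,0,0]],
    [0.5,[-1,-4.4,0],[0,0,0]],
    [0.5,[-1,-4.4,0],[0,0,0]]
  ]
}}

```text
clock: 31.95
position: [0.4985, 0.0762, 0.2016]
ee_rot: [3.14, 0.095, 0.0]
force: [0.1, 0.6, -1.8]
width: 0.1
gripper_force: 40.0
```

Emit:
{"method": "send_rows", "body": {
  "increments": [
    [0.5,[-1,-4.4,0],[0,0,0]],
    [0.5,[-1,-4.4,0],[0,0,0]],
    [0.5,[-1,-4.4,0],[0,0,0]],
    [0.5,[-1,-4.4,0],[0,0,0]],
    [0.5,[-1,-4.4,0],[0,0,0]]
  ]
}}

```text
clock: 32.45
position: [0.4355, 0.2928, 0.2016]
ee_rot: [3.14, 0.094, 0.0]
force: [1.5, 0.9, -2.7]
width: 0.103
gripper_force: 40.0
```

Emit:
{"method": "send_rows", "body": {
  "increments": [
    [0.5,[-0.4,-2.1,0],[0,0,0.052]],
    [0.5,[0,0,4],[0,0,0]],
    [0.5,[0,0,0],[0,0,0]],
    [0.5,[0,0,0],[0,0,0]]
  ]
}}

```text
clock: 32.85
position: [0.4307, 0.3113, 0.1612]
ee_rot: [3.14, 0.013, -0.002]
force: [-0.1, 0.6, -2.0]
width: 0.104
gripper_force: 40.0
```

```bash
python3 -c "
from h import *
delta([.43,.3125,.033],0.01)
"
```

```text
t 32.9 pos [0.4307 0.3113 0.1612] yaw 0.009 z [-0.002 -0.002 -1.   ] shift cm [-0.05 -0.15 12.82] turn z -0.001
```

Emit:
{"method": "send_rows", "body": {
  "increments": [
    [0.5,[0,-0.1,4],[0,0,0]],
    [0.5,[0,0,4.5],[0,0,0]],
    [0.5,[0,0,2.8],[0,0,0]],
    [0.5,[0,0,0.7],[0,0,0]],
    [0.5,[0,0,0.3],[0,0,0]]
  ]
}}

```text
clock: 33.35
position: [0.4319, 0.3132, 0.0391]
ee_rot: [-3.142, -0.012, -0.001]
force: [-0.8, 0.4, -1.8]
width: 0.101
gripper_force: 40.0
```

Emit:
{"method": "send_rows", "body": {
  "increments": [
    [0.5,[0,0,0.2],[0,0,0]],
    [0.5,[0,0,0.2],[0,0,0]],
    [0.5,[0,0,0.15],[0,0,0]],
    [0.5,[0,0,0],[0,0,0]]
  ]
}}

```text
clock: 33.75
position: [0.4312, 0.3134, 0.0333]
ee_rot: [-3.141, -0.013, -0.001]
force: [-0.0, 0.7, -2.5]
width: 0.099
gripper_force: 40.0
```

Emit:
{"method": "send_rows", "body": {
  "increments": [
    [0.5,[0,0,0.25],[0,0,0]],
    [2.5,[0,0,0],[0,0,0]],
    [2.5,[0,0,0],[0,0,0]],
    [3,[0,0,-3],[0,0,0]],
    [4,[0,0,-5],[0,0,0]]
  ]
}}

```text
clock: 34.25
position: [0.4293, 0.3118, 0.1086]
ee_rot: [3.138, 0.014, -0.008]
force: [1.1, -0.1, 0.9]
width: 0.37
gripper_force: 0.0
```

Emit:
{"method": "send_rows", "body": {
  "increments": [
    [8,[0,0.5,-5],[0,0,0]],
    [8,[0,3,-5],[0,0,0]],
    [8,[0,5,-4],[0,0,0]],
    [8,[0,5,0],[0,0,0]],
    [8,[0,5,0],[0,0,0]]
  ]
}}

```text
clock: 34.75
position: [0.4328, 0.1425, 0.2353]
ee_rot: [-3.141, -0.015, -0.005]
force: [1.6, -0.8, -0.5]
width: 0.803
gripper_force: 0.0
```

Emit:
{"method": "send_rows", "body": {
  "increments": [
    [8,[0,5,0],[0,0,0]],
    [8,[0,5,0],[0,0,0]],
    [8,[0,5,0],[0,0,0]],
    [8,[0,5,0],[0,0,0]],
    [8,[0,5,0],[0,0,0]]
  ]
}}

```text
clock: 35.25
position: [0.4343, -0.1084, 0.2344]
ee_rot: [3.141, 0.014, 0.002]
force: [1.1, 1.1, -0.5]
width: 0.869
gripper_force: 0.0
```

Emit:
{"method": "send_rows", "body": {
  "increments": [
    [8,[0,5,0],[0,0,0]],
    [8,[0,5,0],[0,0,0]],
    [8,[0,5,0],[0,0,0]],
    [8,[0,0,0],[0,0,0]],
    [8,[0,0,0],[0,0,0]]
  ]
}}

```text
clock: 35.75
position: [0.4355, -0.2573, 0.2338]
ee_rot: [-3.141, -0.01, 0.001]
force: [0.0, 0.7, 0.4]
width: 0.871
gripper_force: 0.0
```

```bash
python3 - <<'E'
from h import *
print(arm.observe()["joints"].round(2))
delta([.43,-.33,.24],-1.5)
im=arm.get_image("top")[:,:,::-1].copy();cv2.imwrite("pics/top1.png",im)
cv2.imwrite("pics/c2.png",cv2.resize(im[140:300,130:450],None,fx=2.4,fy=2.4,interpolation=cv2.INTER_CUBIC))
E
```

```text
[ 0.53  0.24 -0.12  1.84  0.03  1.06 -1.17]
t 35.8 pos [ 0.4355 -0.2573  0.2338] yaw 0.006 z [-0.  0. -1.] shift cm [-0.6   7.27 -0.63] turn z 1.506
```

View pics/c2.png

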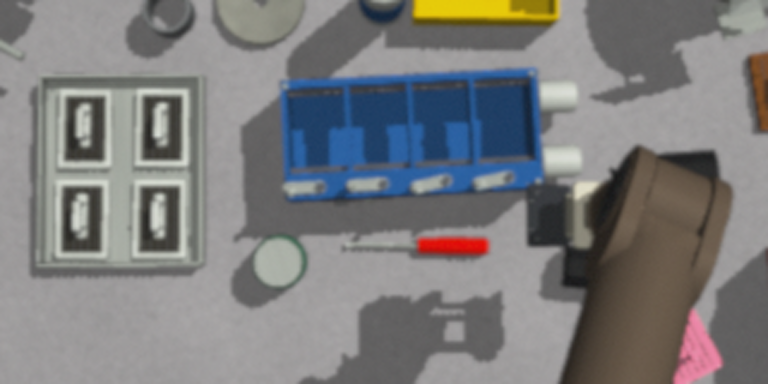

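All four cassettes lie flat, two by two, in the tray. The four tabs are swung aside and the bays are empty. Next I'll turn the tool and back off to see the sleeves.

Emit:
{"method": "send_rows", "body": {
  "increments": [
    [8,[0,4,-1],[0,0,0]],
    [8,[0,5,-1],[0,0,0]],
    [8,[0,5,-1],[0,0,0]],
    [8,[0,5,-1],[0,0,0]],
    [8,[0,0,0],[0,0,-0.14]]
  ]
}}

```text
clock: 36.3
position: [0.4365, -0.4491, 0.2743]
ee_rot: [3.129, 0.226, -0.0]
force: [0.5, -0.9, -0.3]
width: 0.867
gripper_force: 0.0
```

Emit:
{"method": "send_rows", "body": {
  "increments": [
    [8,[0,0,0],[0,0,-0.14]],
    [8,[0,0,0],[0,0,-0.14]],
    [8,[0,0,0],[0,0,-0.14]],
    [8,[0,0,0],[0,0,-0.14]],
    [8,[0,0,0],[0,0,-0.14]]
  ]
}}

```text
clock: 36.8
position: [0.4389, -0.4412, 0.2737]
ee_rot: [-2.857, -1.307, -0.001]
force: [0.0, -0.1, 0.6]
width: 0.871
gripper_force: 0.0
```

Emit:
{"method": "send_rows", "body": {
  "increments": [
    [8,[0,0,0],[0,0,-0.14]],
    [8,[0,0,0],[0,0,-0.14]],
    [8,[0,0,0],[0,0,-0.14]],
    [8,[0,0,0],[0,0,-0.14]],
    [8,[0,0,0],[0,0,-0.14]]
  ]
}}

```text
clock: 37.3
position: [0.4389, -0.4412, 0.2737]
ee_rot: [-2.236, -2.207, -0.001]
force: [-0.1, -0.0, -0.0]
width: 0.875
gripper_force: 0.0
```

Emit:
{"method": "send_rows", "body": {
  "increments": [
    [8,[0,0,0],[0,0,0]],
    [8,[0,0,0],[0,0,0]]
  ]
}}

```text
clock: 37.5
position: [0.4383, -0.4422, 0.2736]
ee_rot: [-2.248, -2.194, -0.001]
force: [-0.6, 0.3, -0.3]
width: 0.871
gripper_force: 0.0
```

```bash
python3 - <<'E'
from h import *
import pickle
print(arm.observe()["joints"].round(2))
delta([.43,-.45,.27],1.57)
p=arm.camera_params('wrist')
im=arm.get_image("wrist")[:,:,::-1].copy();cv2.imwrite("pics/w7.png",im);pickle.dump(p,open('pics/w7.pkl','wb'))
for a in [(.365,-.29,.058),(.499,-.419,.058)]: print(proj(p,a))
E
```

```text
[ 0.94  0.43 -0.35  1.49  0.15  1.25  0.55]
t 37.5 pos [ 0.4383 -0.4422  0.2736] yaw 1.547 z [ 0.  0. -1.] shift cm [-0.8  -0.81  0.36] turn z -0.023
[206.93740668  42.40626225]
[334.44753765 164.72155796]
```

View pics/w7.png

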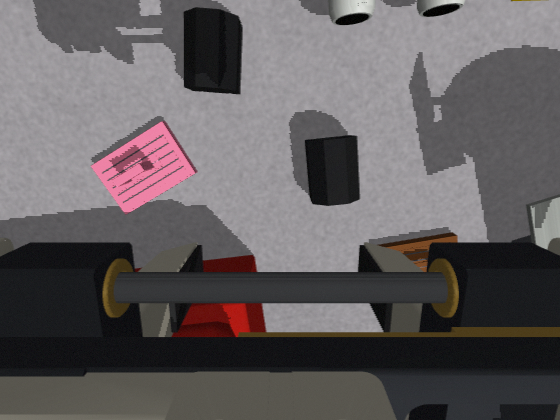

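The sleeves appear at (212,50) and (333,170), with mouths pointing away up the picture toward +y and the closed backs nearer. The spigot mouths are at (351,18) and (440,8), and the pink and brown look-alikes at (144,165) and (420,250). Measuring.

```bash
python3 - <<'E'
from h import *
import pickle
p=pickle.load(open('pics/w7.pkl','rb'));im=cv2.imread('pics/w7.png')
m=cv2.inRange(im,(0,0,0),(48,48,48));m[225:]=0
m=cv2.morphologyEx(m,cv2.MORPH_OPEN,np.ones((7,7)))
n,l,st,ce=cv2.connectedComponentsWithStats(m)
for i in range(1,n):
    if st[i,4]<1500: continue
    h=cv2.convexHull(np.argwhere(l==i)[:,::-1].astype(np.int32))[:,0]
    W=np.array([ray(p,u,.035)[:2] for u in h]).astype(np.float32)
    r=cv2.minAreaRect(W);b=cv2.boxPoints(r)
    e=[b[1]-b[0],b[2]-b[1]];L=max(e,key=np.linalg.norm);L=L*np.sign(L[1])
    print(st[i],np.round(r[0],4),np.round(r[1],4),"axis yaw",np.arctan2(L[1],L[0]).round(3))
q=pickle.load(open('pics/w1.pkl','rb'));g=cv2.imread('pics/w1.png')
E=np.array([[np.cos(YAW),-np.sin(YAW)],[np.sin(YAW),np.cos(YAW)]])
for col in (445,452,459):
    v=g[:,col].min(axis=1); rows=np.where((v>110)&(np.arange(420)<215))[0]; 
    gr=np.split(rows,np.where(np.diff(rows)>1)[0]+1); print(col,[(a[0],a[-1]) for a in gr if len(a)>8])
for uv in [(452,99.5),(450,185)]: print(E.T@(ray(q,uv,.056)[:2]-C))
for uv in [(351,18),(440,8)]: X=ray(p,uv,.056)[:2];print("w7 mouth",X,E.T@(X-C))
E
```

```text
[ 184    8   58   86 4609] [ 0.3657 -0.2936] [0.0843 0.0624] axis yaw 1.475
[ 305  136   54   69 3338] [ 0.5001 -0.4297] [0.0605 0.0818] axis yaw 1.653
445 [(np.int64(0), np.int64(117)), (np.int64(122), np.int64(202)), (np.int64(204), np.int64(214))]
452 [(np.int64(0), np.int64(118)), (np.int64(122), np.int64(214))]
459 [(np.int64(0), np.int64(118)), (np.int64(121), np.int64(214))]
[ 0.04623955 -0.21838111]
[-0.04570837 -0.22831325]
w7 mouth [ 0.5134966  -0.27032586] [-0.04483328 -0.23096142]
w7 mouth [ 0.60341432 -0.26335618] [ 0.04534484 -0.22966663]
```

Emit:
{"method": "send_rows", "body": {
  "increments": [
    [8,[0,0,0],[0,0,-0.106]],
    [8,[0.7,3,5],[0,0,0]],
    [8,[0,3,5],[0,0,0]],
    [8,[0,0,3],[0,0,0]],
    [8,[0,0,0],[0,0,0]]
  ]
}}

```text
clock: 38.05
position: [0.4865, -0.4308, 0.1534]
ee_rot: [-2.121, -2.306, 0.001]
force: [-1.2, -0.5, 0.4]
width: 0.871
gripper_force: 0.0
```

Emit:
{"method": "send_rows", "body": {
  "increments": [
    [8,[0,0,0],[0,0,0]]
  ]
}}

```text
clock: 38.15
position: [0.488, -0.4333, 0.1586]
ee_rot: [-2.128, -2.311, 0.001]
force: [-0.2, -0.4, 1.1]
width: 0.873
gripper_force: 0.0
```

```bash
python3 - <<'E'
from h import *
delta([.5008,-.438,.010],1.653)
p=arm.camera_params('wrist')
im=arm.get_image("wrist")[:,:,::-1].copy();cv2.imwrite("pics/w8.png",im)
E
```

```text
t 38.1 pos [ 0.488  -0.4333  0.1586] yaw 1.653 z [-0.001  0.    -1.   ] shift cm [-0.58  1.24 14.86] turn z 0.0
```

View pics/w8.png

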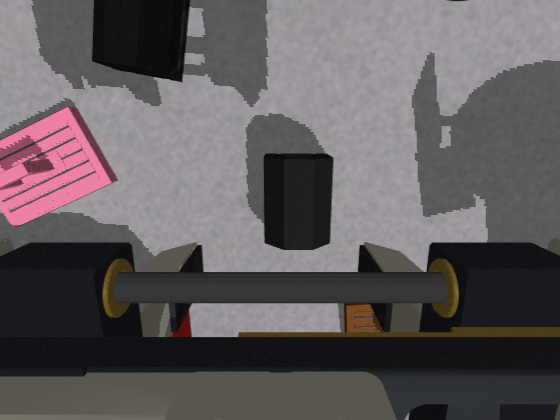

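The sleeve sits straight in the picture, with its axis at column 298 against the tool centre at 280, which agrees with the computed shift. Descending.

Emit:
{"method": "send_rows", "body": {
  "increments": [
    [8.5,[-0.5,1.2,0],[0,0,0]],
    [8.5,[0,0,4],[0,0,0]],
    [8.5,[0,0,4],[0,0,0]],
    [8.5,[0,0,4],[0,0,0]],
    [8.5,[0,0,2],[0,0,0]]
  ]
}}

```text
clock: 38.7
position: [0.4997, -0.4379, 0.0174]
ee_rot: [-2.129, -2.311, 0.001]
force: [-0.4, 0.8, 0.7]
width: 0.925
gripper_force: 0.0
```

Emit:
{"method": "send_rows", "body": {
  "increments": [
    [8.5,[0,0,0.6],[0,0,0]],
    [8.5,[0,0,0],[0,0,0]],
    [5,[0,0,0],[0,0,0]],
    [5,[0,0,0],[0,0,0]],
    [5,[0,0,0],[0,0,0]]
  ],
  "force": 40
}}

```text
clock: 39.2
position: [0.5012, -0.4379, 0.0136]
ee_rot: [2.125, 2.311, 0.0]
force: [-0.2, -0.4, -0.3]
width: 0.716
gripper_force: 0.0
```

Emit:
{"method": "send_rows", "body": {
  "increments": [
    [5,[0,0,0],[0,0,0]],
    [5,[0,0,0],[0,0,0]],
    [5,[0,0,0],[0,0,0]]
  ]
}}

```text
clock: 39.5
position: [0.5011, -0.4376, 0.013]
ee_rot: [2.125, 2.311, 0.0]
force: [-0.3, 0.5, 6.8]
width: 0.628
gripper_force: 40.0
```

```bash
python3 - <<'E'
from h import *
s=arm.observe();print(s['width'],s['gripper_force'],s['force'])
delta([.5008,-.438,.010],YAW+np.pi/2)
E
```

```text
0.6280814654741969 39.9966165839578 [-0.26748528  0.53209163  6.83053908]
t 39.5 pos [ 0.5011 -0.4376  0.013 ] yaw 1.655 z [ 0.001 -0.001 -1.   ] shift cm [-0.03 -0.03  0.3 ] turn z 0.021
```

Emit:
{"method": "send_rows", "body": {
  "increments": [
    [5,[0,0,-1],[0,0,0]],
    [5,[0,0,-3],[0,0,0]],
    [5,[0,0,-2],[0,0,0.021]],
    [5,[0,0,0],[0,0,0]]
  ]
}}

```text
clock: 39.9
position: [0.5022, -0.4383, 0.0755]
ee_rot: [2.148, 2.286, 0.001]
force: [-0.3, 0.2, -1.1]
width: 0.63
gripper_force: 40.0
```

```bash
python3 - <<'E'
from h import *
s=arm.observe();print(s['width'],s['gripper_force'],s['force'])
delta(ext(.045,-.306,.040),YAW+np.pi/2)
E
```

```text
0.6304260485667956 39.99370120000094 [-0.28801627  0.16809392 -1.08495584]
t 39.9 pos [ 0.5022 -0.4383  0.0755] yaw 1.633 z [ 0.004 -0.003 -1.   ] shift cm [ 9.21 11.15  3.57] turn z -0.001
```

Emit:
{"method": "send_rows", "body": {
  "increments": [
    [5,[2,3,0],[0,0,0]],
    [5,[2.6,4,0],[0,0,0]],
    [5,[2.6,4.1,1.5],[0,0,0]],
    [5,[2,0,2],[0,0,0]],
    [5,[0,0,0],[0,0,0]]
  ]
}}

```text
clock: 40.4
position: [0.6043, -0.3324, 0.0333]
ee_rot: [-2.138, -2.292, -0.001]
force: [-0.9, 0.6, -2.2]
width: 0.633
gripper_force: 40.0
```

Emit:
{"method": "send_rows", "body": {
  "increments": [
    [5,[0,0,0],[0,0,0]],
    [5,[0,0,0],[0,0,0]]
  ]
}}

```text
clock: 40.6
position: [0.6041, -0.3408, 0.0374]
ee_rot: [2.152, 2.288, -0.002]
force: [1.0, -0.3, -0.1]
width: 0.629
gripper_force: 40.0
```

```bash
python3 - <<'E'
from h import *
s=arm.observe();print(s['width'],s['gripper_force'],s['force'],s["joints"].round(2))
delta(ext(.045,-.306,.040),YAW+np.pi/2)
p=arm.camera_params('wrist')
im=arm.get_image("wrist")[:,:,::-1].copy();cv2.imwrite("pics/w9.png",im)
E
```

```text
0.6288796084877899 39.99340223672334 [ 1.03371654 -0.28807214 -0.10032911] [ 0.63  0.75 -0.31  1.54  0.28  0.89  0.28]
t 40.6 pos [ 0.6041 -0.3408  0.0374] yaw 1.632 z [-0.    -0.001 -1.   ] shift cm [ 0.1   0.39 -0.26] turn z -0.002
```

View pics/w9.png

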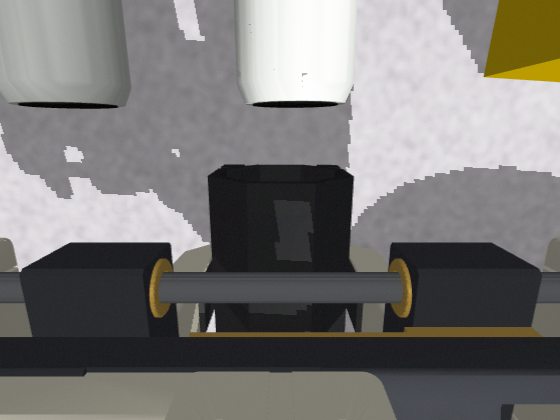

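The sleeve mouth is centred at column 281 and the spigot at about 296, so it needs roughly 6 mm along tool y.

Emit:
{"method": "send_rows", "body": {
  "increments": [
    [5,[0,0.58,-0.25],[0,0,0]],
    [5,[1,0,0],[0,0,0]],
    [5,[1,0,0],[0,0,0]],
    [5,[0,0,0],[0,0,0]],
    [5,[0,0,0],[0,0,0]]
  ]
}}

```text
clock: 41.15
position: [0.6094, -0.3179, 0.04]
ee_rot: [-2.149, -2.292, 0.0]
force: [-0.6, -0.6, -0.8]
width: 0.631
gripper_force: 40.0
```

```bash
cat > m.py <<'E'
from h import *
import sys
def meas(name):
    im=arm.get_image("wrist")[:,:,::-1].copy();cv2.imwrite(f"pics/{name}.png",im)
    g=cv2.cvtColor(im,cv2.COLOR_BGR2GRAY).astype(int)
    for r in (40,60,80,195,205,215):
        d=np.diff(cv2.GaussianBlur(g[r].astype(np.float32)[None],(5,1),0)[0]); i=np.argsort(-abs(d)); k=[]
        for j in i:
            if 180<j<390 and all(abs(j-q)>8 for q in k): k.append(int(j))
            if len(k)==4: break
        print(r,[(j,int(d[j])) for j in sorted(k)])
E
python3 - <<'E'
from m import *
s=arm.observe();print(s['force'].round(1))
delta(ext(.045,-.2245,.040),YAW+np.pi/2)
meas("w10")
E
```

```text
[-0.6 -0.6 -0.8]
t 41.1 pos [ 0.6094 -0.3179  0.04  ] yaw 1.635 z [-0.  0. -1.] shift cm [ 6.   -0.28 -0.  ] turn z 0.001
40 [(218, 22), (228, 6), (336, -55), (346, 49)]
60 [(222, 10), (237, 6), (335, -32), (344, 15)]
80 [(223, 10), (237, 5), (335, -27), (349, 25)]
195 [(208, -31), (246, 2), (352, 56), (367, 2)]
205 [(208, -34), (278, 6), (314, -8), (351, 58)]
215 [(184, -30), (209, -37), (309, -7), (350, 59)]
```

Emit:
{"method": "send_rows", "body": {
  "increments": [
    [5,[0.5,0,0],[0,0,0]],
    [5,[0.5,0,0],[0,0,0]],
    [5,[0.5,0,0],[0,0,0]],
    [5,[0,0,0],[0,0,0]]
  ]
}}

```text
clock: 41.6
position: [0.6086, -0.3022, 0.0398]
ee_rot: [-2.149, -2.291, -0.001]
force: [-0.2, 0.3, -1.1]
width: 0.628
gripper_force: 40.0
```

Emit:
{"method": "send_rows", "body": {
  "increments": [
    [5,[0.5,0,0],[0,0,0]],
    [5,[0.5,0,0],[0,0,0]],
    [5,[0,0,0],[0,0,0]]
  ]
}}

```text
clock: 41.9
position: [0.6079, -0.2924, 0.0398]
ee_rot: [-2.149, -2.291, -0.001]
force: [-0.3, -0.0, -0.7]
width: 0.631
gripper_force: 40.0
```

```bash
python3 - <<'E'
from m import *
s=arm.observe();print(s['force'].round(1),s['ft_torque'].round(2),s['width'])
delta(ext(.045,-.2245,.040),YAW+np.pi/2)
E
```

```text
[-0.3 -0.  -0.7] [-0.07 -0.15 -0.03] 0.6309542964121962
t 41.9 pos [ 0.6079 -0.2924  0.0398] yaw 1.635 z [-0.     0.001 -1.   ] shift cm [ 3.44 -0.3  -0.02] turn z 0.001
```

Emit:
{"method": "send_rows", "body": {
  "increments": [
    [5,[0.7,0,0],[0,0,0]],
    [5,[0.7,0,0],[0,0,0]],
    [5,[0.7,0,0],[0,0,0]],
    [5,[0.5,0,0],[0,0,0]],
    [5,[0,0,0],[0,0,0]]
  ]
}}

```text
clock: 42.4
position: [0.6064, -0.2663, 0.0399]
ee_rot: [-2.148, -2.292, -0.001]
force: [0.5, 0.4, -0.4]
width: 0.626
gripper_force: 40.0
```

Emit:
{"method": "send_rows", "body": {
  "increments": [
    [5,[0.3,0,0],[0,0,0]],
    [5,[0.3,0,0],[0,0,0]],
    [5,[0,0,0],[0,0,0]]
  ]
}}

```text
clock: 42.7
position: [0.6058, -0.2613, 0.0398]
ee_rot: [-2.15, -2.29, -0.0]
force: [0.1, 0.3, -0.9]
width: 0.629
gripper_force: 40.0
```

```bash
python3 - <<'E'
from m import *
s=arm.observe();print(s['force'].round(1),s['ft_torque'].round(2),s['width'])
delta(ext(.045,-.2245,.040),YAW+np.pi/2)
E
```

```text
[ 0.1  0.3 -0.9] [-0.01 -0.12  0.  ] 0.6289375507192893
t 42.7 pos [ 0.6058 -0.2613  0.0398] yaw 1.634 z [-0.  0. -1.] shift cm [ 0.32 -0.29 -0.02] turn z 0.0
```

Still free; I'll push in small steps until it makes contact.

Emit:
{"method": "send_rows", "body": {
  "increments": [
    [5,[0.2,0,0],[0,0,0]],
    [5,[0.2,0,0],[0,0,0]],
    [5,[0,0,0],[0,0,0]]
  ]
}}

```text
clock: 43.0
position: [0.6056, -0.261, 0.04]
ee_rot: [2.15, 2.286, -0.003]
force: [1.5, -7.5, -3.0]
width: 0.627
gripper_force: 40.0
```

Emit:
{"method": "send_rows", "body": {
  "increments": [
    [5,[0.2,0,0],[0,0,0]],
    [5,[0.1,0,0],[0,0,0]],
    [5,[0,0,0],[0,0,0]]
  ]
}}

```text
clock: 43.3
position: [0.6056, -0.261, 0.0401]
ee_rot: [2.151, 2.281, -0.006]
force: [3.3, -13.9, -4.7]
width: 0.63
gripper_force: 40.0
```

Emit:
{"method": "send_rows", "body": {
  "increments": [
    [5,[0.2,0,0],[0,0,0]],
    [5,[0,0,0],[0,0,0]]
  ]
}}

```text
clock: 43.5
position: [0.6055, -0.2611, 0.0403]
ee_rot: [2.151, 2.279, -0.007]
force: [3.6, -19.6, -6.6]
width: 0.626
gripper_force: 40.0
```

```bash
python3 - <<'E'
from m import *
im=arm.get_image("wrist")[:,:,::-1].copy();cv2.imwrite("pics/w11.png",im)
p=arm.camera_params('wrist');print(proj(p,ext(.045,-.179,.056+.029)),proj(p,ext(.045,-.179,.056)),proj(p,ext(.045,-.173,.11)))
E
```

```text
[274.89833065 181.40317872] [275.89030513 169.94772195] [273.33654836 175.15674011]
```

View pics/w11.png

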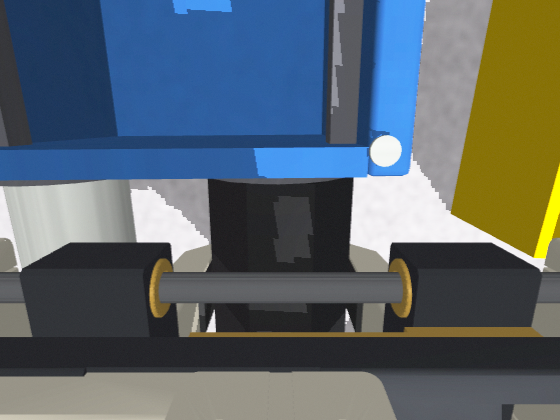

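The sleeve's mouth is at about row 180 against the end wall, with no spigot visible. The collar face is predicted at row 181, and there was a hard stop with 20 N, so it is home. I'll release it and retreat.

Emit:
{"method": "send_rows", "body": {
  "increments": [
    [5,[-0.3,0,0],[0,0,0]],
    [7,[0,0,0],[0,0,0]],
    [7,[0,0,0],[0,0,0]],
    [7,[0,0,0],[0,0,0]],
    [7,[-0.2,0,0],[0,0,0]]
  ]
}}

```text
clock: 44.05
position: [0.6057, -0.2567, 0.0398]
ee_rot: [-2.149, -2.291, -0.001]
force: [-0.3, -1.0, -0.5]
width: 0.761
gripper_force: 0.0
```

Emit:
{"method": "send_rows", "body": {
  "increments": [
    [7,[0,0,-3],[0,0,0]],
    [7,[0,0,-5],[0,0,0]],
    [7,[-2,-3,-4],[0,0,0]],
    [7,[-5,-3,-4],[0,0,0]],
    [7,[-5,-4,-4],[0,0,0]]
  ]
}}

```text
clock: 44.55
position: [0.5357, -0.3497, 0.2138]
ee_rot: [2.147, 2.291, 0.001]
force: [1.0, -0.4, 0.3]
width: 0.76
gripper_force: 0.0
```

Emit:
{"method": "send_rows", "body": {
  "increments": [
    [8,[-3,-4,0],[0,0,0]],
    [8,[0,0,0],[0,0,0]],
    [8,[0,0,0],[0,0,0]]
  ]
}}

```text
clock: 44.85
position: [0.4963, -0.3829, 0.2118]
ee_rot: [2.154, 2.287, -0.001]
force: [0.3, -0.1, -0.5]
width: 0.867
gripper_force: 0.0
```

```bash
cat > sl.py <<'E'
from h import *
p=arm.camera_params('wrist'); s=arm.observe()
im=arm.get_image("wrist")[:,:,::-1].copy();cv2.imwrite(f"pics/s{s['clock']:.0f}.png",im)
m=cv2.inRange(im,(0,0,0),(48,48,48));m[225:]=0
m=cv2.morphologyEx(m,cv2.MORPH_OPEN,np.ones((7,7)))
n,l,st,ce=cv2.connectedComponentsWithStats(m)
for i in range(1,n):
    if st[i,4]<1200: continue
    h=cv2.convexHull(np.argwhere(l==i)[:,::-1].astype(np.int32))[:,0]
    for z in (.035,.065):
        W=np.array([ray(p,u,z)[:2] for u in h]).astype(np.float32)
        r=cv2.minAreaRect(W);b=cv2.boxPoints(r)
        e=[b[1]-b[0],b[2]-b[1]];L=max(e,key=np.linalg.norm);L=L*np.sign(L[1])
        print(st[i],z,np.round(r[0],4),np.round(r[1],4),"axis yaw",np.arctan2(L[1],L[0]).round(3))
E
python3 sl.py; python3 -c "
from h import *
delta([.37,-.37,.27],1.5)"
```

```text
[ 369    0   88  104 8154] 0.035 [ 0.6088 -0.2435] [0.0745 0.0882] axis yaw 1.634
[ 369    0   88  104 8154] 0.065 [ 0.5983 -0.25  ] [0.0678 0.0803] axis yaw 1.634
[ 116   47   76   93 6188] 0.035 [ 0.3674 -0.2951] [0.0801 0.0695] axis yaw 1.479
[ 116   47   76   93 6188] 0.065 [ 0.3785 -0.2971] [0.0729 0.0633] axis yaw 1.479
t 44.9 pos [ 0.4977 -0.3813  0.2116] yaw 1.634 z [ 0.     0.001 -1.   ] shift cm [  1.93 -12.67  -5.84] turn z 0.134
```

Emit:
{"method": "send_rows", "body": {
  "increments": [
    [8.5,[0,0,0],[0,0,0.14]],
    [8.5,[1.5,-4.3,1],[0,0,0.015]],
    [8.5,[1.6,-4.3,2],[0,0,0]],
    [8.5,[1.5,-4.3,2],[0,0,0]],
    [8.5,[0,0,0],[0,0,0]]
  ]
}}

```text
clock: 45.4
position: [0.3643, -0.3181, 0.1571]
ee_rot: [-2.308, -2.11, 0.007]
force: [0.0, -1.5, 0.0]
width: 0.928
gripper_force: 0.0
```

Emit:
{"method": "send_rows", "body": {
  "increments": [
    [8.5,[0,0,0],[0,0,0]],
    [8.5,[0,0,0],[0,0,0]]
  ]
}}

```text
clock: 45.6
position: [0.3756, -0.3247, 0.1625]
ee_rot: [2.317, 2.118, 0.002]
force: [1.6, -1.0, -0.1]
width: 0.926
gripper_force: 0.0
```

```bash
python3 sl.py; python3 -c "
from h import *
delta([.366,-.306,.012],1.479)"
```

```text
[ 507   28   53  117 5674] 0.035 [ 0.5887 -0.2508] [0.0432 0.0926] axis yaw 1.693
[ 507   28   53  117 5674] 0.065 [ 0.5669 -0.2516] [0.0387 0.0829] axis yaw 1.693
[ 230  128   70   93 6164] 0.035 [ 0.3637 -0.2987] [0.0805 0.0585] axis yaw 1.477
[ 230  128   70   93 6164] 0.065 [ 0.3655 -0.2945] [0.0721 0.0524] axis yaw 1.477
t 45.6 pos [ 0.3757 -0.325   0.1626] yaw 1.481 z [ 0.003 -0.001 -1.   ] shift cm [ 1.82 -1.18 15.05] turn z 0.002
```

Emit:
{"method": "send_rows", "body": {
  "increments": [
    [8.5,[1.7,-1.4,0],[0,0,0]],
    [8.5,[0,0,4],[0,0,0]],
    [8.5,[0,0,4],[0,0,0]],
    [8.5,[0,0,4],[0,0,0]],
    [8.5,[0,0,2],[0,0,0]]
  ]
}}

```text
clock: 46.15
position: [0.3618, -0.3062, 0.0193]
ee_rot: [-2.319, -2.117, -0.001]
force: [0.4, 0.7, 0.0]
width: 0.924
gripper_force: 0.0
```

Emit:
{"method": "send_rows", "body": {
  "increments": [
    [8.5,[0,0,0.9],[0,0,0]],
    [8.5,[0,0,0],[0,0,0]],
    [5,[0,0,0],[0,0,0]],
    [5,[0,0,0],[0,0,0]],
    [5,[0,0,0],[0,0,0]]
  ]
}}

```text
clock: 46.65
position: [0.3615, -0.3072, 0.0138]
ee_rot: [2.32, 2.115, 0.0]
force: [0.6, 0.0, 0.2]
width: 0.716
gripper_force: 0.0
```

Emit:
{"method": "send_rows", "body": {
  "increments": [
    [5,[0,0,0],[0,0,0]],
    [5,[0,0,0],[0,0,0]],
    [5,[0,0,0],[0,0,0]],
    [5,[0,0,0],[0,0,0]]
  ]
}}

```text
clock: 47.05
position: [0.3615, -0.3071, 0.0136]
ee_rot: [2.32, 2.115, 0.001]
force: [-1.0, -0.5, 6.6]
width: 0.629
gripper_force: 40.0
```

```bash
python3 -c "
from h import *
delta([.3635,-.307,.012],YAW+np.pi/2)"
```

```text
t 47.0 pos [ 0.3615 -0.3071  0.0136] yaw 1.479 z [ 0.002 -0.001 -1.   ] shift cm [0.03 0.2  0.16] turn z -0.155
```

Emit:
{"method": "send_rows", "body": {
  "increments": [
    [5,[0,0,-1],[0,0,0]],
    [5,[0,0,-3],[0,0,0]],
    [5,[-2,0,-2],[0,0,-0.14]],
    [5,[-2,0,0],[0,0,-0.015]],
    [5,[0,0,0],[0,0,0]]
  ]
}}

```text
clock: 47.55
position: [0.3597, -0.3496, 0.0741]
ee_rot: [2.152, 2.285, -0.001]
force: [0.6, 0.6, -2.0]
width: 0.63
gripper_force: 40.0
```

```bash
python3 -c "
from h import *
s=arm.observe();print(s['width'],s['gripper_force'],s['force'])
delta(ext(-.0422,-.310,.0405),YAW+np.pi/2)"
```

```text
0.6295318224812988 39.974085604335414 [ 0.59420441  0.57891668 -2.03066592]
t 47.5 pos [ 0.3597 -0.3496  0.0741] yaw 1.631 z [ 0.002 -0.003 -1.   ] shift cm [-0.9  16.11  3.38] turn z -0.003
```

Emit:
{"method": "send_rows", "body": {
  "increments": [
    [5,[-0.9,3,0],[0,0,0]],
    [5,[0,4,0],[0,0,0]],
    [5,[0,4.1,0],[0,0,0]],
    [5,[0,4,1.5],[0,0,0]],
    [5,[0,1,1.7],[0,0,0]]
  ]
}}

```text
clock: 48.05
position: [0.5266, -0.3427, 0.0413]
ee_rot: [2.145, 2.292, 0.006]
force: [-0.2, 0.2, -1.3]
width: 0.628
gripper_force: 40.0
```

Emit:
{"method": "send_rows", "body": {
  "increments": [
    [5,[1.5,0,0],[0,0,0]],
    [5,[0,0,0],[0,0,0]],
    [5,[0,0,0],[0,0,0]]
  ]
}}

```text
clock: 48.35
position: [0.5194, -0.3299, 0.0414]
ee_rot: [-2.15, -2.291, 0.001]
force: [-0.5, 0.4, -1.2]
width: 0.626
gripper_force: 40.0
```

```bash
python3 - <<'E'
from m import *
delta(ext(-.0422,-.2275,.0405),YAW+np.pi/2)
meas("w12")
E
```

```text
t 48.4 pos [ 0.5194 -0.3299  0.0414] yaw 1.634 z [-0. -0. -1.] shift cm [6.33 0.05 0.09] turn z 0.0
40 [(224, 10), (234, 10), (328, -3), (337, -33)]
60 [(224, 11), (235, 4), (327, -3), (336, -30)]
80 [(225, 11), (236, 5), (326, -2), (335, -30)]
195 [(208, -33), (246, 2), (314, -2), (352, 62)]
205 [(209, -36), (277, 6), (312, -7), (351, 60)]
215 [(187, -30), (209, -31), (307, -7), (350, 61)]
```

Sleeve and spigot are both centred at column 280, so I'll insert.

Emit:
{"method": "send_rows", "body": {
  "increments": [
    [5,[0.5,0,0.1],[0,0,0]],
    [5,[0.5,0,0],[0,0,0]],
    [5,[0.5,0,0],[0,0,0]],
    [5,[0.5,0,0],[0,0,0]],
    [5,[0,0,0],[0,0,0]]
  ]
}}

```text
clock: 48.9
position: [0.519, -0.3092, 0.0398]
ee_rot: [-2.149, -2.291, -0.001]
force: [-0.2, -0.1, -0.4]
width: 0.626
gripper_force: 40.0
```

Emit:
{"method": "send_rows", "body": {
  "increments": [
    [5,[0.5,0,0],[0,0,0]],
    [5,[0.5,0,0],[0,0,0]],
    [5,[0.5,0,0],[0,0,0]],
    [5,[0,0,0],[0,0,0]]
  ]
}}

```text
clock: 49.3
position: [0.5181, -0.2942, 0.0397]
ee_rot: [-2.149, -2.291, -0.001]
force: [-0.2, 0.0, -1.3]
width: 0.628
gripper_force: 40.0
```

Emit:
{"method": "send_rows", "body": {
  "increments": [
    [5,[0.6,0,0],[0,0,0]],
    [5,[0.6,0,0],[0,0,0]],
    [5,[0.5,0,0],[0,0,0]],
    [5,[0.4,0,0],[0,0,0]],
    [5,[0,0,0],[0,0,0]]
  ]
}}

```text
clock: 49.8
position: [0.5167, -0.2736, 0.0398]
ee_rot: [-2.149, -2.291, -0.0]
force: [-0.8, -0.4, -1.5]
width: 0.633
gripper_force: 40.0
```

```bash
python3 - <<'E'
from h import *
s=arm.observe();print(s['force'].round(1),s['width'])
delta(ext(-.0422,-.2275,.0405),YAW+np.pi/2)
E
```

```text
[-0.8 -0.4 -1.5] 0.6327188678959818
t 49.8 pos [ 0.5167 -0.2736  0.0398] yaw 1.635 z [-0.  0. -1.] shift cm [ 0.69 -0.04 -0.07] turn z 0.001
```

Emit:
{"method": "send_rows", "body": {
  "increments": [
    [5,[0.2,0,0],[0,0,0]],
    [5,[0.2,0,0],[0,0,0]],
    [5,[0.2,0,0],[0,0,0]],
    [5,[0,0,0],[0,0,0]]
  ]
}}

```text
clock: 50.2
position: [0.5163, -0.269, 0.0398]
ee_rot: [2.15, 2.289, -0.001]
force: [-0.2, -1.9, -1.2]
width: 0.631
gripper_force: 40.0
```

Emit:
{"method": "send_rows", "body": {
  "increments": [
    [5,[0.2,0,0],[0,0,0]],
    [5,[0.2,0,0],[0,0,0]],
    [5,[0,0,0],[0,0,0]]
  ]
}}

```text
clock: 50.5
position: [0.5162, -0.269, 0.0401]
ee_rot: [2.15, 2.284, -0.004]
force: [1.2, -13.2, -4.6]
width: 0.63
gripper_force: 40.0
```

Emit:
{"method": "send_rows", "body": {
  "increments": [
    [5,[0.2,0,0],[0,0,0]],
    [5,[0.2,0,0],[0,0,0]],
    [5,[0,0,0],[0,0,0]]
  ]
}}

```text
clock: 50.8
position: [0.5162, -0.269, 0.0404]
ee_rot: [2.15, 2.278, -0.007]
force: [3.7, -25.1, -6.7]
width: 0.629
gripper_force: 39.9
```

Hard stop at 25 N. Releasing and lifting clear.

Emit:
{"method": "send_rows", "body": {
  "increments": [
    [5,[-0.3,0,0],[0,0,0]],
    [6.7,[0,0,0],[0,0,0]],
    [6.7,[0,0,0],[0,0,0]],
    [6.7,[0,0,0],[0,0,0]],
    [6.7,[-0.3,0,0],[0,0,0]]
  ]
}}

```text
clock: 51.3
position: [0.5163, -0.2654, 0.0397]
ee_rot: [-2.148, -2.291, -0.001]
force: [-0.1, 0.1, 0.3]
width: 0.728
gripper_force: 0.0
```

Emit:
{"method": "send_rows", "body": {
  "increments": [
    [6.7,[0,0,-3],[0,0,0]],
    [6.7,[0,0,-5],[0,0,0]],
    [6.7,[-3,0,-5],[0,0,0]],
    [6.7,[-5,0,-4],[0,0,0]],
    [6.7,[-5,0,0],[0,0,0]]
  ]
}}

```text
clock: 51.8
position: [0.5268, -0.3811, 0.2002]
ee_rot: [2.14, 2.288, 0.005]
force: [0.8, 0.6, -0.2]
width: 0.731
gripper_force: 0.0
```

Emit:
{"method": "send_rows", "body": {
  "increments": [
    [6.7,[-4,0,0],[0,0,0]],
    [6.7,[0,0,0],[0,0,0]],
    [6.7,[0,0,0],[0,0,0]]
  ]
}}

```text
clock: 52.1
position: [0.5254, -0.4215, 0.1932]
ee_rot: [-2.152, -2.288, -0.0]
force: [0.5, 0.8, -0.6]
width: 0.73
gripper_force: 0.0
```

```bash
python3 - <<'E'
from h import *
p=arm.camera_params('wrist')
im=arm.get_image("wrist")[:,:,::-1].copy();cv2.imwrite("pics/w13.png",im)
g=im.max(axis=2).astype(int)
delta([.5,-.4,.2])
for x in (-.0445,.045):
    A=proj(p,ext(x,-.179,.085));B=proj(p,ext(x,-.254,.085));N=proj(p,ext(x,-.173,.11));print("mouth",A.round(),"back",B.round(),"rim",N.round())
    c=int(round((A[0]+B[0])/2)); col=im[:,c]
    for r in range(max(int(A[1])-14,0),min(int(B[1])+16,419),2): print(r,col[r].tolist(),end=' ')
    print()
# top view: black extents along the spigot axes
q=arm.camera_params('top');t=arm.get_image('top')[:,:,::-1];cv2.imwrite('pics/top2.png',t)
for x in (-.045,.045):
    print([ (round(y,3), int(t[tuple(np.round(proj(q,ext(x,y,.083))).astype(int)[::-1])].max())) for y in np.arange(-.28,-.165,.006)])
E
```

```text
t 52.1 pos [ 0.526  -0.4199  0.1934] yaw 1.634 z [-0.     0.001 -1.   ] shift cm [ 2.15 -2.46 -0.66] turn z None
mouth [279. -82.] back [279.  39.] rim [ 279. -120.]
0 [24, 24, 22] 2 [25, 24, 25] 4 [21, 21, 21] 6 [21, 21, 22] 8 [23, 23, 23] 10 [18, 18, 17] 12 [23, 23, 23] 14 [24, 21, 23] 16 [24, 24, 23] 18 [23, 23, 23] 20 [25, 24, 24] 22 [22, 24, 22] 24 [25, 23, 23] 26 [23, 22, 24] 28 [22, 22, 23] 30 [22, 21, 21] 32 [23, 22, 22] 34 [26, 22, 25] 36 [23, 22, 22] 38 [24, 23, 24] 40 [21, 21, 19] 42 [5, 9, 8] 44 [8, 9, 10] 46 [12, 16, 14] 48 [13, 12, 11] 50 [14, 14, 14] 52 [19, 17, 16] 54 [19, 17, 16] 
mouth [411. -83.] back [401.  39.] rim [ 428. -120.]
0 [30, 28, 29] 2 [26, 26, 25] 4 [29, 28, 29] 6 [29, 27, 27] 8 [29, 27, 27] 10 [29, 30, 30] 12 [27, 26, 28] 14 [29, 30, 30] 16 [28, 29, 28] 18 [29, 28, 29] 20 [31, 31, 29] 22 [31, 30, 30] 24 [31, 31, 29] 26 [29, 29, 27] 28 [29, 29, 28] 30 [30, 30, 28] 32 [27, 28, 29] 34 [30, 29, 30] 36 [24, 24, 22] 38 [26, 27, 26] 40 [30, 30, 31] 42 [16, 16, 16] 44 [15, 12, 16] 46 [14, 15, 11] 48 [16, 13, 13] 50 [19, 16, 16] 52 [15, 13, 14] 54 [14, 15, 14]
[... 349 characters left out ...]
oat64(-0.202), 45), (np.float64(-0.196), 45), (np.float64(-0.19), 45), (np.float64(-0.184), 50), (np.float64(-0.178), 105), (np.float64(-0.172), 155), (np.float64(-0.166), 164)]
[(np.float64(-0.28), 99), (np.float64(-0.274), 101), (np.float64(-0.268), 102), (np.float64(-0.262), 114), (np.float64(-0.256), 110), (np.float64(-0.25), 78), (np.float64(-0.244), 44), (np.float64(-0.238), 45), (np.float64(-0.232), 46), (np.float64(-0.226), 46), (np.float64(-0.22), 46), (np.float64(-0.214), 45), (np.float64(-0.208), 45), (np.float64(-0.202), 45), (np.float64(-0.196), 45), (np.float64(-0.19), 45), (np.float64(-0.184), 52), (np.float64(-0.178), 82), (np.float64(-0.172), 150), (np.float64(-0.166), 103)]
```

Both sleeve backs sit at row 41, against 39 predicted for fully home. They are equal to each other, and each reached a hard stop. The cassettes were confirmed in the tray earlier, and the gripper is clear of everything.

```bash
python3 -c "
from cell import arm
print(arm.sign_off())"
```

```text
the job is handed in; nothing more can be done
None
```

The job is handed in: all four tabs are turned aside, the four cassettes lie flat two by two in the wash tray, and a blanking sleeve is pushed onto each spigot to a hard stop, which the camera readings put at the collar to within about 1–2 mm (no verdict came back at sign-off).

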